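# Toe the cover in under the lip of the controller case

## Robot

A 7-joint arm with a two-finger parallel gripper is mounted at the origin on the work surface. World frame = base frame: x ahead of the robot, y to its left, z up, the work surface at z = 0. Lengths are in m, angles in rad, forces in N, time in s.
With the tool pointing down it reaches from about 0.425 to 1.025 m from the base axis. Payload 9.4 kg.
Tool frame: the origin (TCP) lies midway between the tips of the shut fingers; the grasp point (between the pads) lies 19 mm behind it (pinch_z is the distance from the TCP to the grasp point, in m); x points along the fingers, y is the direction in which the jaws open and shut, and the axes are right-handed (so a half turn about x gives the same grasp; the last joint's range is limited). The gripper opens to 85 mm and grips with 20 to 120 N. Pads are 22 mm wide; open, the fingers measure 114 mm over their backs; the gripper's body (76 mm by 85 mm) begins 54 mm behind the grasp point. The pads swing forward as they close: fully open they stand 13 mm farther back than shut.
Start: joints at [-1.304, 0.599, -0.003, 1.599, 0.002, 0.943, -0.08], TCP at [0.244, 0.683, 0.231] pointing down, gripper open.
Joint ranges: [-2.57, 2.57], [-0.35, 1.97], [-1.29, 1.29], [0.11, 2.56], [-1.05, 4.19], [0.11, 1.86], [-2.63, 2.63]. Speed limits (rad/s): [2.22, 2.22, 3.01, 3.01, 3.14, 3.14, 3.14].

## Interface

Orientations are given as [roll, pitch, yaw] about the fixed x, y, z axes, in that order (R = Rz(yaw) Ry(pitch) Rx(roll)).
In Python, from bench import state, grab_frame, get_calibration, hand_in, pinch_z gives the robot as it stands.
- The arm moves only by the shell command python3 -m jog 'ROWS' [OPENING] [FORCE]. ROWS is JSON, a list of rows, each an object of numbers: "dx", "dy", "dz": the shift along the tool's x, y, z in mm; "turn": the turn about the tool's x in rad. A call has 1 to 12 rows; each row shifts and turns the commanded pose from where the row before left it, along the tool's axes as they then stand; what a row does not reach is not made up. A row lasts 1/10 s, in which the tool goes at most 50 mm and 8.59 degrees, less where a joint would pass 70% of its speed; a pose out of reach is approached as far as the arm can. A call is refused whole if a number of a shift passes 50 or a number of a turn 0.15, either way. A call with a gripper value outside its range is refused whole. OPENING is the closure, from 0 (fully open) to 1 (shut), set as the call begins (- or left out, the last holds). The fingers move at their own pace and stop on an object; FORCE is the grip in N (left out, the last holds). Time passes only in rows, so rows that do not move let the fingers close. It gives the time, the measured TCP pose, the force and the opening at its end, in the units of the state.
- state(): the state, without advancing time (a new reading comes with each control period).
- grab_frame(name): name is "side" or "top"; returns (picture, depth): 384x512x3 uint8, blue, green, red; 384x512 float32, m along the optical axis (not along the pixel's ray), 0 where there is no reading.
- get_calibration(name): a dict with "camera_matrix" (3x3 intrinsics, pixels), "R" (3x3) and "t" (3): a world point X has camera coordinates R X + t. Camera axes: x right, y down, z forward; pixel columns grow to the right and rows downward; lengths in m; the calibration is good to about 2 mm. A picture is of the moment at which its call begins. get_calibration takes no time and is no camera call.
- hand_in(): hands the job in, once; it reports no verdict.
The state is a dict: "clock": time; "q": joint angles; "joint_vel": joint speeds; "tau": joint torques, N m; "position": TCP position; "eef_rot": TCP orientation; "ft_force": force on the tool from outside, world axes, zero at the start; "torque": the same for the moment, N m; "width": finger opening in m.
Only numpy, scipy, OpenCV 4.12 (cv2) and the standard library are available. Lean on these libraries where they do the work, as an engineer would, in place of code of your own. Each camera call takes 0.05 s, during which the arm holds its last target.

## Task

Lift the controller case's cover plate out of the slot rack, lay it on the sloped wooden rest with its pull bar outwards and its lower end on the ledge, and let go of it there. Then take it again by the bar, tilt one end in under the overhanging lip of the case and turn the cover down until it lies flat and fully home in its pocket. Leave the other things on the bench where they are.

Things in the scene. Friction and masses are not known exactly. Their poses are not given: they have to be found in the camera images.
- cover_center (a point): the loose cover: flat aluminium plate 120 x 90 x 6 mm (own x, y, z), about 0.25 kg, with a pull bar on the middle of its +z face: 50 mm long along x, 14 mm wide (y), 34 mm proud of the face. The point is the plate's centre, 3 mm from either face. Both ends are alike; either may go under the lip
- cover: the same cover; origin in the middle of its underside, 3 mm below cover_center along its z. It starts upright in the rack: its x points up, its +z (bar side) to the rack's -x, its top edge 132 mm above the bench
- cover_end_a (a point): middle of the cover's +x end edge, 60 mm from the plate's centre, half-way through the thickness
- cover_end_b (a point): middle of the cover's -x end edge, 60 mm from the plate's centre, half-way through the thickness
- rest: fixed wooden rest: a 45 degree board 110 mm wide (y), 72 mm long up the slope, low side to its own -x, with a ledge along the foot standing 10 mm proud of the board. Origin on the bench under its middle; x level, uphill; z up
- rest_seat (a point): on the rest: where cover_center comes to lie when the cover lies on the slope, one end on the ledge, bar outwards (up and to -x): 60 mm up the slope from the ledge, 3 mm off the board, 67 mm above the bench. The cover's upper 48 mm then overhang the board's top. Axes as rest (level, not sloped)
- case: fixed grey controller case with cooling fins, 152 x 122 x 66 mm (x, y, z), origin on the bench under its middle. Its open top is a pocket 124 mm (x) by 94 mm (y), 16 mm deep from the rim to a seat ledge round an open well with a circuit board. The ledge is 30 mm wide at the -x end (under the lip), 8 mm elsewhere
- case_seat (a point): middle of the case's pocket at the height of the seat ledge, 50 mm above the bench; the centre of the seated cover is 3 mm above it (pocket walls leave 2 mm play on each side). x points along the pocket away from the lip, y across, z up
- case_lip (a point): middle of the lower inner edge of the case's lip: a strip 5 mm thick along the whole -x end of the pocket, flush with the rim, overhanging by 12 mm, with 11 mm free height down to the seat; the end wall is 12 mm farther to -x. From lip to +x wall the opening is 112 mm: the cover cannot go straight down. Axes as case_seat
- rack: fixed plywood slot rack, 126 mm wide (y), its x from -61 to +19 mm, walls 92 mm high; origin on the bench under the slot. The cover stands in a 9 mm slot along y at x = 0 on the 12 mm floor; its upper 40 mm stand free, its bar is hidden behind the front (-x) wall. Lift it 85 mm or more to clear
- cog: bystander, to be left alone: steel sprocket ring lying flat, 52 mm across, 10 mm high; origin under its centre
- brakeblock: bystander, to be left alone: rubber brake block 50 x 22 x 14 mm; origin under its centre
- jar: bystander, to be left alone: glass jar with steel lid, 48 mm across, 60 mm high; origin under its centre
- wrench: bystander, to be left alone: steel wrench 160 mm long lying flat; origin under its middle
- mug: bystander, to be left alone: white mug 76 mm across, 90 mm high; origin under its centre
- oilcan: bystander, to be left alone: grey bottle 54 mm across, 130 mm high; origin under its centre
- pedal: bystander, to be left alone: black bicycle pedal about 140 x 74 mm, 22 mm high; origin under its centre
Not all that is in view belongs to the job. What is meant by the cover is not red, and is the smaller of those in its own colour.

How it is judged:
By the outcome, as a careful person would: the job done as asked, in the order asked, and still so for the second after the job is handed in, with the robot touching nothing.
It also fails if it takes over 67 s, if anything falls off the work surface, if the arm or the gripper's body presses on something with over 40 N, if the wrist force passes 120 N, or if a joint passes its speed limit or range.

## Working session

There is one attempt and no reset: what is moved stays moved. The work goes in short steps, Python scripts to look and compute and a shell command to move; the robot and the scene stay as the last step left them, time stands still between calls to the robot, and variables do not carry over. Pictures are saved under pics/ and viewed, and the job is handed in when it is done.

```bash
ls; mkdir -p pics
python3 - <<'E'
from bench import state, grab_frame, get_calibration, pinch_z
import cv2, numpy as np
print(pinch_z)
for n in ("side","top"):
    p,d=grab_frame(n); cv2.imwrite(f"pics/{n}0.png",p); np.save(f"pics/{n}0.npy",d)
    c=get_calibration(n); print(n,{k:np.round(np.array(v),3).tolist() for k,v in c.items()})
s=state(); print(s)
E
```

```text
pics
0.0187
side {'camera_matrix': [[499.379, 0.0, 257.034], [0.0, 499.379, 195.065], [0.0, 0.0, 1.0]], 'R': [[0.988, -0.153, -0.018], [-0.107, -0.598, -0.795], [0.111, 0.787, -0.607]], 't': [-0.55, 0.147, 1.405]}
top {'camera_matrix': [[350.622, 0.0, 255.784], [0.0, 350.622, 193.707], [0.0, 0.0, 1.0]], 'R': [[0.008, -1.0, 0.009], [-0.981, -0.01, -0.194], [0.194, -0.007, -0.981]], 't': [-0.016, 0.588, 1.112]}
{'clock': 0.1, 'q': array([-1.303694  ,  0.6000672 , -0.00256865,  1.60004258,  0.00178049,
        0.94290013, -0.07978609]), 'joint_vel': array([ 0.00058926, -0.00090838,  0.00031019, -0.00157102, -0.00010398,
        0.00163214, -0.00115843]), 'tau': array([ 5.57369407e-03, -7.77987313e+01,  1.56958960e+00, -2.58626425e+01,
        1.25657895e-02,  5.48468743e-03, -7.17806870e-06]), 'position': array([0.24422595, 0.68218118, 0.2304896 ]), 'eef_rot': array([-1.49885641,  1.56938133, -1.84257694]), 'ft_force': array([ 0.3918185 , -0.01147877, -0.39974052]), 'torque': array([ 0.03544143, -0.06351053,  0.02031964]), 'width': 0.08552813220640135}
```

View pics/side0.png

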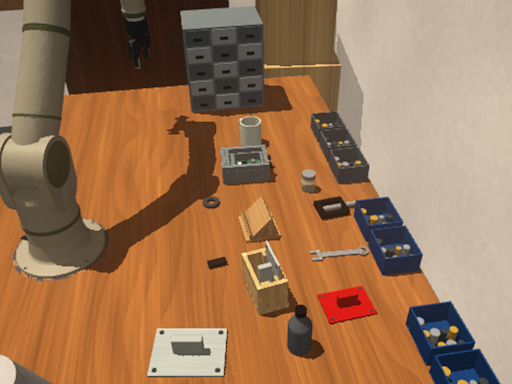

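View pics/top0.png

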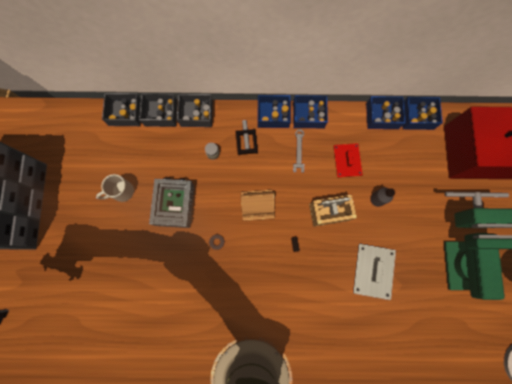

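The view shows three candidate covers. There is a red one at side (347,303), a large silver one lying flat at side (188,350), and a small silver one standing in the rack at side (272,262) / top (333,208). The rack one fits: it isn't red, and it's the smaller of the two silver ones. I'll confirm this in enlarged crops.

Run:
```python
import cv2, numpy as np
s=cv2.imread("pics/side0.png"); t=cv2.imread("pics/top0.png")
a=cv2.resize(s[180:320,190:330],None,fx=4,fy=4,interpolation=cv2.INTER_CUBIC)
cv2.imwrite("pics/c1.png",a)
b=cv2.resize(t[160:250,140:370],None,fx=3.4,fy=3.4,interpolation=cv2.INTER_CUBIC)
c=cv2.resize(s[110:190,200:330],None,fx=3.4,fy=3.4,interpolation=cv2.INTER_CUBIC)
cv2.imwrite("pics/c2.png",b);cv2.imwrite("pics/c3.png",c)
```

```text
(no output)
```

View pics/c1.png

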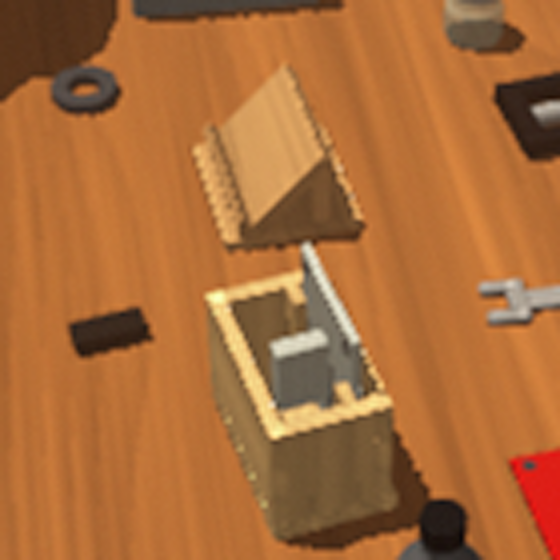

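View pics/c2.png

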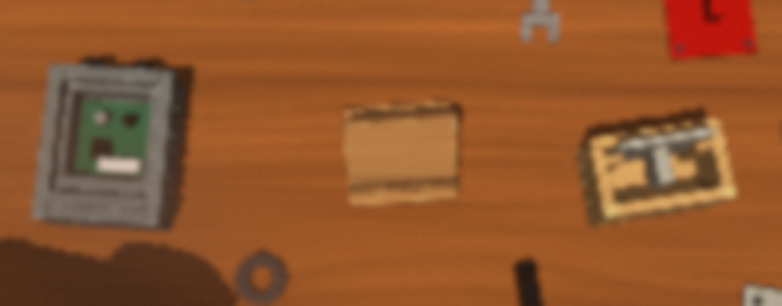

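View pics/c3.png

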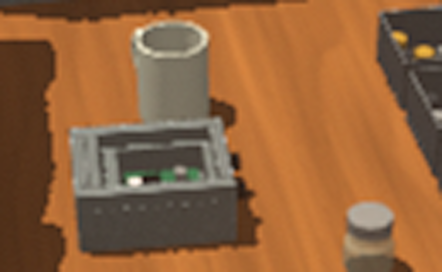

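The crops confirm it. The upright silver plate is at crop 1 (330,310), with its bar at (300,370) inside the rack and facing the robot. The rest's ledge also faces the robot. In crop 2 the broad end of the case rim, near (110,205), is the lip, also on the robot side. Next I'll measure poses from the depth images.

```bash
cat > h.py <<'E'
import numpy as np, cv2
from bench import state, grab_frame, get_calibration
from scipy.spatial.transform import Rotation as Rn
def cloud(n,d):
    c=get_calibration(n); K=np.array(c["camera_matrix"]);R=np.array(c["R"]);t=np.array(c["t"]).ravel()
    v,u=np.mgrid[:d.shape[0],:d.shape[1]]
    P=np.stack([(u-K[0,2])/K[0,0]*d,(v-K[1,2])/K[1,1]*d,d],-1)
    W=(P-t)@R; W[d<=0]=np.nan
    return W
def proj(n,X):
    c=get_calibration(n); K=np.array(c["camera_matrix"]);R=np.array(c["R"]);t=np.array(c["t"]).ravel()
    p=(R@np.atleast_2d(X).T).T+t; q=(K@p.T).T; return q[:,:2]/q[:,2:]
def tool():
    s=state(); R=Rn.from_euler("xyz",s["eef_rot"]).as_matrix(); return s,R
E
python3 - <<'E'
from h import *
s,R=tool(); print(np.round(R,3))
for n in("top","side"):
    W=cloud(n,np.load(f"pics/{n}0.npy"))
    # table check
    z=W[...,2]; 
    for nm,(u0,u1,v0,v1),(zl,zh) in ([("case",(145,200,170,235),(.06,.075)),("rest",(235,280,180,228),(.01,.1)),("rackwall",(305,362,185,230),(.085,.1)),("cover",(305,362,185,230),(.105,.14)),("case0",(120,220,160,240),(-.02,.02))] if n=="top" else [("case",(215,275,140,190),(.06,.075)),("rest",(235,285,190,245),(.01,.1)),("rackwall",(235,295,235,315),(.085,.1)),("cover",(235,295,235,315),(.105,.14)),("case0",(215,275,140,230),(-.02,.02))]):
        w=W[v0:v1,u0:u1].reshape(-1,3); w=w[(w[:,2]>zl)&(w[:,2]<zh)]
        r=cv2.minAreaRect((w[:,:2]*1000).astype(np.float32)) if len(w)>4 else None
        print(n,nm,len(w),np.round(np.median(w,0),4),[np.round(x,1) for x in r] if r else None)
E
```

```text
[[-0.     0.337  0.942]
 [-0.001  0.942 -0.337]
 [-1.    -0.001  0.   ]]
top case 773 [0.536  0.273  0.0668] [array([557.5, 272.1]), array([123. , 152.1]), np.float64(86.8)]
top rest 876 [ 0.5535 -0.0153  0.0414] [array([559.7, -15.1]), array([ 99.3, 109.8]), np.float64(5.3)]
top rackwall 451 [ 0.5366 -0.2618  0.0935] [array([ 535. , -262.9]), array([ 75.9, 127. ]), np.float64(9.9)]
top cover 87 [ 0.5546 -0.2571  0.1322] [array([ 555.5, -259.1]), array([ 7. , 88.7]), np.float64(9.5)]
top case0 5929 [0.5781 0.2877 0.0012] [array([579. , 292.6]), array([284.4, 356.6]), np.float64(1.0)]
side case 544 [0.5478 0.2633 0.0662] [array([557.5, 270.5]), array([131.4, 154.5]), np.float64(88.2)]
side rest 1032 [ 0.5568 -0.0339  0.0378] [array([559.8, -15. ]), array([ 99.3, 120.9]), np.float64(4.2)]
side rackwall 681 [ 0.5311 -0.2743  0.0922] [array([ 535.1, -263.9]), array([ 77.6, 131.1]), np.float64(9.8)]
side cover 181 [ 0.5553 -0.2646  0.1262] [array([ 555.9, -260.2]), array([ 8. , 95.9]), np.float64(9.7)]
side case0 3073 [0.5157 0.1655 0.0014] [array([541.3, 231.3]), array([517.9, 218.8]), np.float64(80.3)]
```

```bash
cat > fit.py <<'E'
from h import *
from scipy.optimize import minimize
def fit(w,L,Wd,x0):
    # soft outer-rectangle fit: points inside, few outside; minimise L1 distance excess to edges of extreme bins
    def loc(p):
        c,s=np.cos(p[2]),np.sin(p[2]); d=w[:,:2]-p[:2]
        return np.c_[d[:,0]*c+d[:,1]*s,-d[:,0]*s+d[:,1]*c]
    l=loc(x0); res=[]
    out=[]
    for ax,H in((0,L/2),(1,Wd/2)):
        for sg in(-1,1):
            o=1-ax; lim=(Wd if ax==0 else L)/2-.008
            m=abs(l[:,o])<lim; b=np.round(l[m,o]/.005).astype(int)
            pts=[]
            for k in np.unique(b):
                q=l[m][b==k]; i=np.argmax(sg*q[:,ax]); pts.append(q[i])
            pts=np.array(pts); pts=pts[abs(pts[:,ax]-sg*H)<.008]
            if len(pts)<5: continue
            v=cv2.fitLine((pts*1000).astype(np.float32),cv2.DIST_HUBER,0,.01,.01).ravel()
            sl=v[1-ax*0]/v[0] if ax==1 else v[0]/v[1]
            off=(v[3]-v[2]*sl) if ax==1 else (v[2]-v[3]*sl)
            out.append((ax,sg,len(pts),round(float(off),1),round(float(np.degrees(np.arctan(sl)))*(1 if ax==1 else -1),2)))
    return out
for n in("top","side"):
    W=cloud(n,np.load(f"pics/{n}0.npy")).reshape(-1,3)
    def sel(c,zl,zh,r): return W[(W[:,2]>zl)&(W[:,2]<zh)&(np.hypot(W[:,0]-c[0],W[:,1]-c[1])<r)]
    print(n,"case",fit(sel((.5575,.2715),.0615,.072,.105),.152,.122,(.5575,.2715,np.radians(-2.5))))
    print(n,"rack",fit(sel((.535,-.2635),.087,.097,.09),.080,.126,(.535,-.2635,np.radians(9.8))))
    print(n,"rest",fit(sel((.5597,-.0150),.006,.08,.09),.100,.110,(.5597,-.015,np.radians(5))))
    print(n,"cover",fit(sel((.5557,-.2597),.11,.14,.09),.006,.090,(.5557,-.2597,np.radians(9.8))))
    # rest slope in local frame
    w=sel((.56,-.015),.004,.08,.09); c,s=np.cos(np.radians(5)),np.sin(np.radians(5)); d=w[:,:2]-[.5597,-.015]
    lx=(d[:,0]*c+d[:,1]*s)*1000
    for k in range(-52,52,6):
        m=(lx>=k)&(lx<k+6)
        if m.sum()>3: print(k+3,round(np.median(w[m,2])*1000,1),end=" | ")
    print()
    # interior of rack profile
    w=sel((.535,-.2635),.0,.15,.09); c,s=np.cos(np.radians(9.8)),np.sin(np.radians(9.8)); d=w[:,:2]-[.5557,-.2597]
    lx=(d[:,0]*c+d[:,1]*s)*1000; ly=(-d[:,0]*s+d[:,1]*c)*1000
    for y0,y1 in((-55,-45),(-40,-12),(-7,7),(12,40),(45,55)):
      print("rack y",y0,y1)
      for k in range(-63,24,4):
        m=(lx>=k)&(lx<k+4)&(ly>y0)&(ly<y1)
        if m.sum()>2: print(k+2,round(np.median(w[m,2])*1000),end=" | ")
      print()
E
python3 fit.py
```

```text
top case [(0, -1, 22, -74.8, -1.21), (0, 1, 23, 74.6, 0.12), (1, -1, 28, -59.2, -0.84), (1, 1, 29, 60.2, -0.72)]
top rack [(0, -1, 23, -37.0, 0.8), (0, 1, 23, 36.5, 0.11), (1, -1, 13, -61.3, -1.09), (1, 1, 13, 62.7, -1.25)]
top rest [(0, -1, 14, -49.1, -0.56), (0, 1, 13, 48.4, 0.66), (1, -1, 11, -53.6, 2.23), (1, 1, 11, 52.9, -4.61)]Traceback (most recent call last):
  File "fit.py", line 30, in <module>
    print(n,"cover",fit(sel((.5557,-.2597),.11,.14,.09),.006,.090,(.5557,-.2597,np.radians(9.8))))
                    ~~~^^^^^^^^^^^^^^^^^^^^^^^^^^^^^^^^^^^^^^^^^^^^^^^^^^^^^^^^^^^^^^^^^^^^^^^^^^
  File "fit.py", line 17, in fit
    pts=np.array(pts); pts=pts[abs(pts[:,ax]-sg*H)<.008]
                                   ~~~^^^^^^
IndexError: too many indices for array: array is 1-dimensional, but 2 were indexed
```

```bash
sed -i 's/pts=np.array(pts); pts=/pts=np.array(pts).reshape(-1,2); pts=/' fit.py; python3 fit.py
```

```text
top case [(0, -1, 22, -74.8, -1.21), (0, 1, 23, 74.6, 0.12), (1, -1, 28, -59.2, -0.84), (1, 1, 29, 60.2, -0.72)]
top rack [(0, -1, 23, -37.0, 0.8), (0, 1, 23, 36.5, 0.11), (1, -1, 13, -61.3, -1.09), (1, 1, 13, 62.7, -1.25)]
top rest [(0, -1, 14, -49.1, -0.56), (0, 1, 13, 48.4, 0.66), (1, -1, 11, -53.6, 2.23), (1, 1, 11, 52.9, -4.61)]
top cover [(0, -1, 15, -2.8, -0.52), (0, 1, 15, 1.4, -0.88)]
-49 10.1 | -43 11.7 | -37 28.8 | -31 25.1 | -25 27.3 | -19 33.2 | -13 39.9 | -7 45.8 | -1 51.5 | 5 58.0 | 11 64.3 | 17 69.8 | 23 72.1 | 29 67.5 | 41 11.2 | 47 10.9 | 53 4.6 | 
rack y -55 -45
-61 5 | -57 63 | -53 95 | -49 93 | -45 79 | -41 58 | -37 57 | -33 54 | -29 49 | -25 66 | -21 44 | -17 52 | -13 51 | -9 73 | -5 92 | -1 92 | 11 93 | 15 93 | 
rack y -40 -12
-61 2 | -57 73 | -53 93 | -49 92 | -41 13 | -37 14 | -33 13 | -29 14 | -25 12 | -21 14 | -17 17 | -13 14 | -9 43 | -5 79 | -1 97 | 3 132 | 11 93 | 15 94 | 
rack y -7 7
-61 5 | -57 66 | -53 95 | -49 92 | -41 13 | -37 42 | -33 68 | -29 93 | -25 90 | -21 92 | -17 79 | -13 94 | -9 88 | -5 97 | -1 113 | 11 94 | 15 94 | 
rack y 12 40
-61 3 | -5
[... 756 characters left out ...]
23 68.4 | 29 66.8 | 35 9.7 | 41 10.7 | 47 10.4 | 53 6.4 | 
rack y -55 -45
-61 1 | -57 60 | -53 92 | -49 91 | -29 92 | -9 91 | -5 93 | -1 112 | 3 109 | 7 91 | 11 93 | 15 91 | 
rack y -40 -12
-61 43 | -57 55 | -53 92 | -49 91 | -9 90 | -5 111 | -1 109 | 3 132 | 7 93 | 11 92 | 15 92 | 
rack y -7 7
-61 4 | -57 64 | -53 93 | -49 93 | -37 81 | -33 77 | -29 92 | -25 78 | -21 88 | -17 81 | -13 81 | -9 90 | -5 83 | -1 111 | 3 131 | 
rack y 12 40
-61 19 | -57 55 | -53 92 | -49 92 | -25 12 | -21 13 | -17 14 | -13 14 | -9 79 | -5 85 | -1 104 | 3 133 | 
rack y 45 55
-61 22 | -57 66 | -53 93 | -49 92 | -45 87 | -41 80 | -37 72 | -33 64 | -29 61 | -25 55 | -21 62 | -17 72 | -13 77 | -9 73 | -5 93 | -1 94 |
```

Run:
```python
# overlay check of model corners on both pictures
from h import *
def box(c,yaw,pts):
    a=np.radians(yaw);R=np.array([[np.cos(a),-np.sin(a),0],[np.sin(a),np.cos(a),0],[0,0,1]]); return (R@(np.array(pts)/1000.).T).T+np.array(c)
sh=[]
def rect(x0,x1,y0,y1,z): return [(x0,y0,z),(x1,y0,z),(x1,y1,z),(x0,y1,z)]
sh.append(box((.5575,.2717,0),-3.1,rect(-76,76,-61,61,66)))
sh.append(box((.5575,.2717,0),-3.1,rect(-50,62,-47,47,66)))
sh.append(box((.5557,-.2597,0),9.8,rect(-61,19,-63,63,92)))
sh.append(box((.5557,-.2597,0),9.8,rect(-3,3,-45,45,132)))
sh.append(box((.5557,-.2597,0),9.8,rect(-37,-3,-7,7,97)))
sh.append(box((.5597,-.0150,0),5,rect(-50,50,-55,55,0)))
for n,crops in(("top",[(145,165,215,65)]),("side",[(200,130,80,60),(225,185,75,130)])):
    p=cv2.imread(f"pics/{n}0.png")
    for i,(u,v,w,h) in enumerate(crops):
        f=min(780//w,580//h); q=cv2.resize(p[v:v+h,u:u+w],None,fx=f,fy=f,interpolation=cv2.INTER_CUBIC)
        for s in sh:
            uv=((proj(n,s)-[u,v]+.5)*f).astype(int); cv2.polylines(q,[uv.reshape(-1,1,2)],True,(255,0,255),1)
        cv2.imwrite(f"pics/o_{n}{i}.png",q)
```

```text
(no output)
```

View pics/o_top0.png

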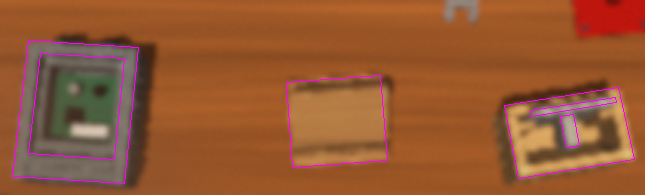

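View pics/o_side0.png

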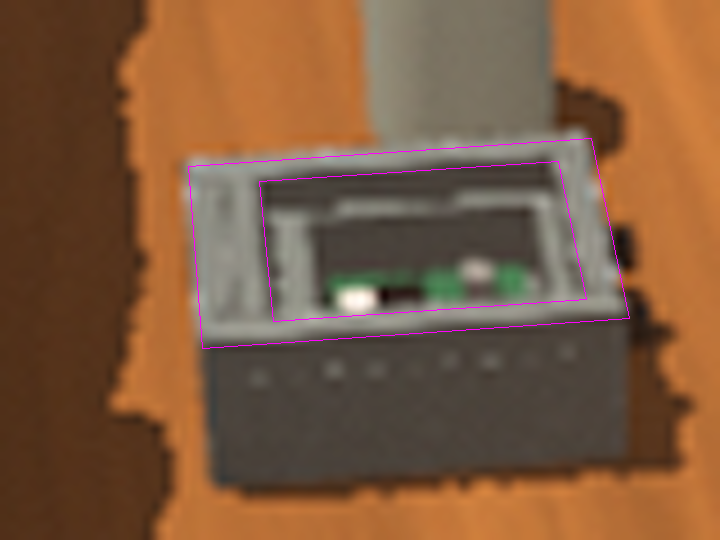

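View pics/o_side1.png

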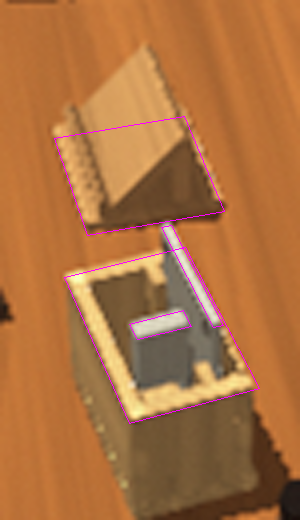

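The fitted model lines up with both pictures: case centre about (557.5, 272) at yaw -3°, rack slot (555.7, -259.7) at yaw 9.8°, and rest at yaw 5°. I'll begin by turning the tool to the rack's yaw.

```bash
python3 -m jog '[{"turn":-0.13,"dx":-20},{"turn":-0.13},{"turn":-0.13},{"turn":-0.125}]' 0.45 40
cat > dl.py <<'E'
# usage: dl.py x y z(mm, TCP) yaw_deg of tool y minus 90
import sys; from h import *
s,R=tool(); x,y,z=[float(a)/1000 for a in sys.argv[1:4]]
d=R.T@(np.array([x,y,z])-s["position"])*1000
yaw=np.degrees(np.arctan2(R[1,1],R[0,1]))-90
print("t",s["clock"],"pos",np.round(s["position"]*1000,1),"yaw",round(yaw,2),"tilt",np.round(R[:,0],3),"w",round(s["width"]*1000,1),"F",np.round(s["ft_force"],1),"M",np.round(s["torque"],2))
print("need dx,dy,dz",np.round(d,1),"turn",round(-np.radians((float(sys.argv[4])-yaw+180)%360-180),3) if len(sys.argv)>4 else "")
print("q",np.round(s["q"],2))
E
python3 dl.py 480 400 240 9.8
```

```text
t 0.1 pos [244.2 682.2 230.5] yaw -19.69 tilt [-0.    -0.001 -1.   ] w 85.5 F [ 0.4 -0.  -0.4] M [ 0.04 -0.06  0.02]
need dx,dy,dz [  -9.2 -186.2  317.1] turn -0.515
q [-1.3   0.6  -0.    1.6   0.    0.94 -0.08]invalid input at $[0]: expected keys dx, dy, dz, turn
```

```bash
python3 -m jog '[{"dx":-20,"dy":0,"dz":0,"turn":-0.13},{"dx":0,"dy":0,"dz":0,"turn":-0.13},{"dx":0,"dy":0,"dz":0,"turn":-0.13},{"dx":0,"dy":0,"dz":0,"turn":-0.125}]' 0.45 40; 
python3 dl.py 480 400 240 9.8
```

```text
clock: 0.5
position: [0.2443, 0.6823, 0.251]
eef_rot: [-1.881, 1.57, -1.704]
ft_force: [0.1, -0.2, -0.4]
width: 0.0472
t 0.5 pos [244.3 682.3 251. ] yaw 10.12 tilt [-0.    -0.001 -1.   ] w 47.2 F [ 0.1 -0.2 -0.4] M [-0.02  0.01 -0.04]
need dx,dy,dz [  11.1 -319.4  182.4] turn 0.006
q [-1.22  0.59 -0.14  1.57  0.1   0.99  0.36]
```

```bash
python3 -m jog '[{"dx":0,"dy":-40,"dz":23,"turn":0},{"dx":0,"dy":-40,"dz":23,"turn":0},{"dx":0,"dy":-40,"dz":23,"turn":0},{"dx":0,"dy":-40,"dz":23,"turn":0},{"dx":0,"dy":-40,"dz":23,"turn":0},{"dx":0,"dy":-40,"dz":23,"turn":0},{"dx":0,"dy":-40,"dz":23,"turn":0},{"dx":0,"dy":-40,"dz":23,"turn":0}]'; 
python3 dl.py 534 -263.4 240 9.8
```

```text
clock: 1.3
position: [0.4811, 0.3969, 0.2511]
eef_rot: [-2.474, 1.57, -2.303]
ft_force: [1.6, 0.7, 0.1]
width: 0.0466
t 1.3 pos [481.1 396.9 251.1] yaw 9.81 tilt [-0. -0. -1.] w 46.6 F [1.6 0.7 0.1] M [ 0.05 -0.04  0.02]
need dx,dy,dz [  11.3 -659.6  -60.3] turn 0.0
q [-0.69  0.46 -0.14  1.81  0.08  0.87  0.88]
```

```bash
python3 -m jog '[{"dx":0,"dy":-45,"dz":-3,"turn":0},{"dx":0,"dy":-45,"dz":-3,"turn":0},{"dx":0,"dy":-45,"dz":-3,"turn":0},{"dx":0,"dy":-45,"dz":-3,"turn":0},{"dx":0,"dy":-45,"dz":-3,"turn":0},{"dx":0,"dy":-45,"dz":-3,"turn":0},{"dx":0,"dy":-45,"dz":-3,"turn":0},{"dx":0,"dy":-45,"dz":-3,"turn":0},{"dx":0,"dy":-45,"dz":-3,"turn":0},{"dx":0,"dy":-45,"dz":-3,"turn":0},{"dx":0,"dy":-45,"dz":-3,"turn":0},{"dx":0,"dy":-45,"dz":-3,"turn":0}]'; 
python3 dl.py 534 -263.4 180 9.8
```

```text
clock: 2.5
position: [0.5365, -0.1415, 0.2512]
eef_rot: [2.623, 1.571, 2.794]
ft_force: [1.5, 0.3, 0.0]
width: 0.047
t 2.5 pos [ 536.5 -141.5  251.2] yaw 9.82 tilt [-0.  0. -1.] w 47.0 F [1.5 0.3 0. ] M [ 0.   -0.09  0.03]
need dx,dy,dz [  71.2 -119.7  -23.2] turn 0.0
q [ 0.19  0.37 -0.05  1.97  0.03  0.8   1.87]
```

```bash
python3 -m jog '[{"dx":0,"dy":-40,"dz":-8,"turn":0},{"dx":0,"dy":-40,"dz":-8,"turn":0},{"dx":20,"dy":-40,"dz":-7,"turn":0},{"dx":40,"dy":0,"dz":0,"turn":0},{"dx":10,"dy":0,"dz":0,"turn":0},{"dx":0,"dy":0,"dz":0,"turn":0}]'; 
python3 dl.py 534 -263.4 110 9.8;python3 - <<'E'
from h import *
for n,(u,v,w,h) in(("top",(285,165,90,75)),("side",(205,170,120,150))):
    p,d=grab_frame(n); np.save(f"pics/{n}1.npy",d); f=min(780//w,580//h)
    cv2.imwrite(f"pics/{n}1.png",cv2.resize(p[v:v+h,u:u+w],None,fx=f,fy=f,interpolation=cv2.INTER_CUBIC))
E
```

```text
clock: 3.1
position: [0.5336, -0.2606, 0.1797]
eef_rot: [2.467, 1.567, 2.639]
ft_force: [0.1, 0.3, -0.2]
width: 0.0471
t 3.1 pos [ 533.6 -260.6  179.7] yaw 9.86 tilt [-0.004  0.002 -1.   ] w 47.1 F [ 0.1  0.3 -0.2] M [ 0.1  -0.02 -0.  ]
need dx,dy,dz [69.7 -3.   0.2] turn 0.001
q [ 0.38  0.51 -0.03  1.95  0.02  0.69  2.08]
```

View pics/side1.png

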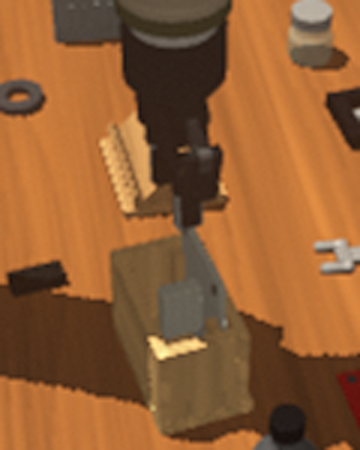

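View pics/top1.png

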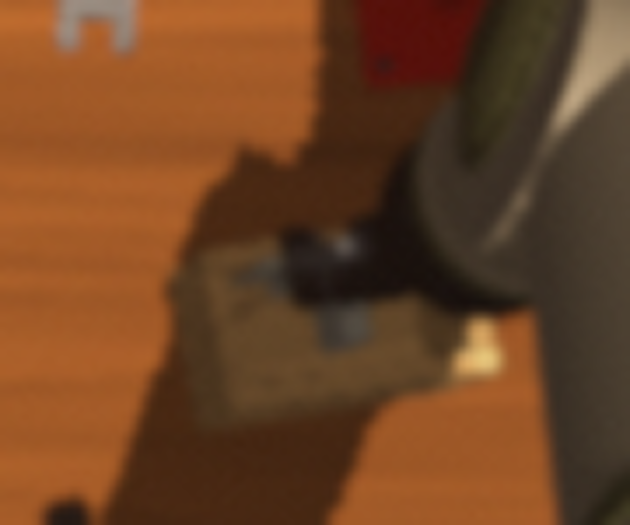

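```bash
python3 -m jog '[{"dx":30,"dy":-3,"dz":0,"turn":0},{"dx":0,"dy":0,"dz":0,"turn":0}]';python3 - <<'E'
from h import *
s,R=tool(); P=s["position"]; print(P)
W={}
for n in("side","top"):
    print(n,proj(n,P))
    p,d=grab_frame(n); w=cloud(n,d).reshape(-1,3)
    for zl,zh in((.155,.175),(.175,.2),(.2,.23)):
        m=w[(w[:,2]>zl)&(w[:,2]<zh)&(abs(w[:,0]-P[0])<.09)&(abs(w[:,1]-P[1])<.09)]
        l=(m-P)@R*1000
        if len(l)>3: print(zl,len(l),"y",np.percentile(l[:,1],[2,50,98]).round(),"z",np.percentile(l[:,2],[2,50,98]).round())
    if n=="side":
        u,v=proj(n,P)[0].astype(int); cv2.imwrite("pics/s2.png",cv2.resize(cv2.circle(p.copy(),(u,v),1,(255,0,255),-1)[v-70:v+70,u-60:u+60],None,fx=4,fy=4,interpolation=cv2.INTER_CUBIC))
E
```

```text
clock: 3.4
position: [0.5348, -0.2637, 0.1507]
eef_rot: [2.505, 1.569, 2.678]
ft_force: [-0.7, -0.6, 0.2]
width: 0.0471
[ 0.53475234 -0.26369529  0.15068129]
side [[263.9115436  249.71042582]]
0.155 88 y [-37. -28.  27.] z [-11.  -5.  12.]
0.175 77 y [-38. -22.  30.] z [-12.  -6.  10.]
0.2 190 y [-61. -34.  52.] z [-16.  -9.  11.]
top [[338.7545757  205.80549028]]
0.2 35 y [22. 32. 53.] z [-15.  -9.  15.]
```

View pics/s2.png

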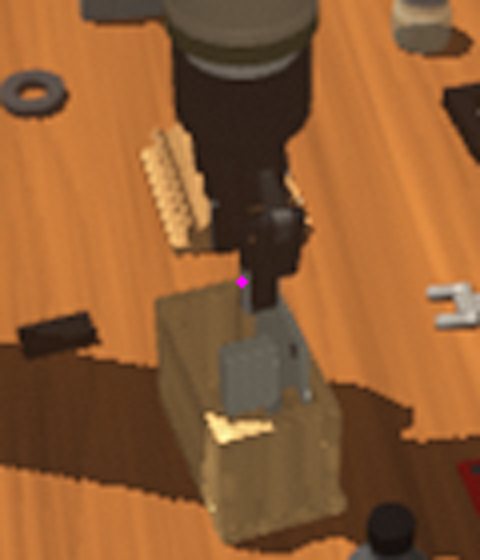

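```bash
python3 -m jog '[{"dx":25,"dy":0,"dz":-1,"turn":0},{"dx":20,"dy":0,"dz":0,"turn":0},{"dx":15,"dy":0,"dz":0,"turn":0},{"dx":0,"dy":0,"dz":0,"turn":0}]'; 
python3 dl.py 534 -263.4 69 9.8
```

```text
clock: 3.9
position: [0.5341, -0.2644, 0.0913]
eef_rot: [2.445, 1.57, 2.616]
ft_force: [0.1, -0.0, 0.3]
width: 0.0466
t 3.9 pos [ 534.1 -264.4   91.3] yaw 9.85 tilt [-0.001  0.    -1.   ] w 46.6 F [ 0.1 -0.   0.3] M [ 0.04 -0.03  0.05]
need dx,dy,dz [22.3  1.   0.1] turn 0.001
q [ 0.38  0.63 -0.03  2.01  0.03  0.5   2.07]
```

```bash
python3 -m jog '[{"dx":10,"dy":1,"dz":0,"turn":0},{"dx":10,"dy":0,"dz":0,"turn":0},{"dx":2,"dy":0,"dz":0,"turn":0},{"dx":0,"dy":0,"dz":0,"turn":0}]'; 
python3 dl.py 534 -263.4 69 9.8; python3 -m jog '[{"dx":0,"dy":0,"dz":0,"turn":0},{"dx":0,"dy":0,"dz":0,"turn":0},{"dx":0,"dy":0,"dz":0,"turn":0},{"dx":0,"dy":0,"dz":0,"turn":0},{"dx":0,"dy":0,"dz":0,"turn":0}]' 1 60; python3 dl.py 534 -263.4 69 9.8
```

```text
clock: 4.3
position: [0.5338, -0.2638, 0.0691]
eef_rot: [2.542, 1.57, 2.713]
ft_force: [0.8, 0.4, 0.2]
width: 0.0468
t 4.3 pos [ 533.8 -263.8   69.1] yaw 9.81 tilt [-0.  0. -1.] w 46.8 F [0.8 0.4 0.2] M [-0.02 -0.05 -0.06]
need dx,dy,dz [0.1 0.4 0.3] turn 0.0
q [ 0.38  0.66 -0.03  2.02  0.04  0.46  2.07]
clock: 4.8
position: [0.5341, -0.264, 0.0697]
eef_rot: [-0.504, 1.57, -0.333]
ft_force: [-2.3, 0.7, 5.6]
width: 0.013
t 4.8 pos [ 534.1 -264.    69.7] yaw 9.8 tilt [ 0.001 -0.    -1.   ] w 13.0 F [-2.3  0.7  5.6] M [ 0.1   0.08 -0.04]
need dx,dy,dz [ 0.7  0.6 -0. ] turn 0.0
q [ 0.38  0.66 -0.03  2.02  0.04  0.46  2.07]
```

Bar gripped (width 13 mm). Lifting.

```bash
python3 -m jog '[{"dx":-5,"dy":0,"dz":0,"turn":0},{"dx":-10,"dy":0,"dz":0,"turn":0},{"dx":-15,"dy":0,"dz":0,"turn":0},{"dx":-15,"dy":0,"dz":0,"turn":0},{"dx":-15,"dy":0,"dz":0,"turn":0}]'; python3 dl.py 534 -263.4 180 9.8;  python3 -m jog '[{"dx":-15,"dy":0,"dz":0,"turn":0},{"dx":-15,"dy":0,"dz":0,"turn":0},{"dx":-15,"dy":0,"dz":0,"turn":0},{"dx":-10,"dy":0,"dz":0,"turn":0},{"dx":0,"dy":0,"dz":0,"turn":0}]'; python3 dl.py 534 -263.4 190 9.8
python3 - <<'E'
from h import *
p,d=grab_frame("side"); np.save("pics/side3.npy",d)
cv2.imwrite("pics/s3.png",cv2.resize(p[150:310,190:340],None,fx=3.5,fy=3.5,interpolation=cv2.INTER_CUBIC))
E
```

```text
clock: 5.3
position: [0.5333, -0.2639, 0.1302]
eef_rot: [2.814, 1.57, 2.985]
ft_force: [-0.1, -0.5, -3.0]
width: 0.013
t 5.3 pos [ 533.3 -263.9  130.2] yaw 9.81 tilt [-0.001  0.    -1.   ] w 13.0 F [-0.1 -0.5 -3. ] M [-0.06 -0.04  0.02]
need dx,dy,dz [-49.8   0.4   0.7] turn 0.0
q [ 0.38  0.57 -0.03  1.99  0.03  0.58  2.08]
clock: 5.8
position: [0.5342, -0.2642, 0.1858]
eef_rot: [-0.603, 1.569, -0.432]
ft_force: [-0.2, -0.6, -3.3]
width: 0.0129
t 5.8 pos [ 534.2 -264.2  185.8] yaw 9.8 tilt [ 0.002 -0.001 -1.   ] w 12.9 F [-0.2 -0.6 -3.3] M [-0.    0.02 -0.05]
need dx,dy,dz [-4.2  0.8 -0.1] turn 0.0
q [ 0.39  0.5  -0.03  1.95  0.02  0.7   2.08]
```

View pics/s3.png

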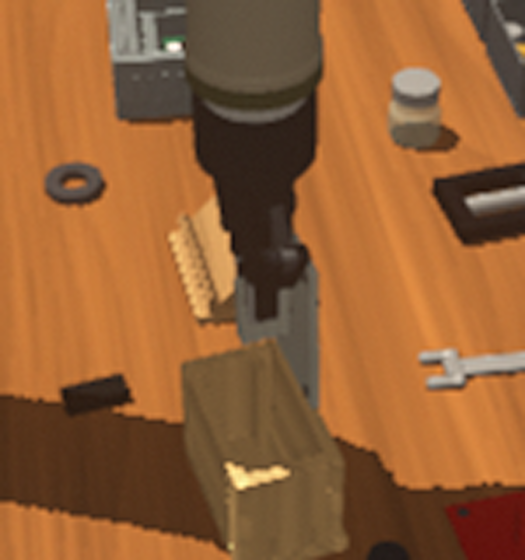

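The plate hangs upright and clear of the rack. I'll move it over the rest, then check its tilt.

```bash
python3 dl.py 508.3 -19.5 180 5; python3 -m jog '[{"dx":0,"dy":30,"dz":-5,"turn":0.02},{"dx":0,"dy":40,"dz":-8,"turn":0.02},{"dx":0,"dy":40,"dz":-8,"turn":0.02},{"dx":0,"dy":40,"dz":-10,"turn":0.024},{"dx":0,"dy":40,"dz":-10,"turn":0},{"dx":0,"dy":30,"dz":-10,"turn":0},{"dx":0,"dy":18,"dz":0,"turn":0},{"dx":0,"dy":0,"dz":0,"turn":0}]'; python3 dl.py 508.3 -19.5 180 5
python3 - <<'E'
from h import *
s,R=tool(); P=s["position"]
p,d=grab_frame("side"); np.save("pics/side4.npy",d); W=cloud("side",d)
cv2.imwrite("pics/s4.png",cv2.resize(p[100:270,170:330],None,fx=3.4,fy=3.4,interpolation=cv2.INTER_CUBIC))
w=W.reshape(-1,3); a=np.radians(5); l=w-P; lx=l[:,0]*np.cos(a)+l[:,1]*np.sin(a); ly=-l[:,0]*np.sin(a)+l[:,1]*np.cos(a)
for y0,y1 in((-46,-25),(-25,-12),(12,40)):
    for z in range(-60,90,10):
        m=(ly>y0/1e3)&(ly<y1/1e3)&(lx>0.005)&(lx<.06)&(l[:,2]>z/1e3)&(l[:,2]<(z+10)/1e3)
        if m.sum()>2: print((y0,z+5,m.sum(),round(np.percentile(lx[m],30)*1e3,1)),end=" ")
    print()
E
```

```text
t 5.85 pos [ 533.9 -264.   184.9] yaw 9.81 tilt [ 0.001 -0.    -1.   ] w 12.7 F [-0.5 -0.5 -3. ] M [-0.01  0.06 -0.  ]
need dx,dy,dz [  4.8 245.3  16.4] turn 0.084
q [ 0.39  0.5  -0.03  1.95  0.02  0.69  2.08]
clock: 6.65
position: [0.4539, -0.0311, 0.1838]
eef_rot: [2.563, 1.569, 2.655]
ft_force: [0.3, 0.1, -2.1]
width: 0.0129
t 6.65 pos [453.9 -31.1 183.8] yaw 5.25 tilt [-0.001  0.001 -1.   ] w 12.9 F [ 0.3  0.1 -2.1] M [-0.04  0.01  0.  ]
need dx,dy,dz [ 3.7  6.6 55.2] turn 0.004
q [-0.05  0.36 -0.01  2.25  0.01  0.54  1.6 ]
(-46, -55, np.int64(3), np.float64(22.2)) (-46, -45, np.int64(10), np.float64(21.2)) (-46, -35, np.int64(8), np.float64(21.2)) (-46, -25, np.int64(10), np.float64(21.7)) (-46, -15, np.int64(7), np.float64(21.7)) (-46, -5, np.int64(9), np.float64(20.7)) (-46, 5, np.int64(12), np.float64(20.6)) (-46, 15, np.int64(9), np.float64(21.4)) (-46, 25, np.int64(8), np.float64(19.9)) (-46, 35, np.int64(11), np.float64(19.9)) (-46, 45, np.int64(11), np.float64(19.8)) (-46, 55, np.int64(17), np.float64(10.7)) (-46, 65, np.int64(15), np.float64(20.1)) 
(-25, -35, np.int64(3), np.float64(21.1)) (-25, -15, np.int64(4), np.float64(20.5)) (-25, 5, np.int64(7), np.float64(7.1)) (-25, 15, np.int64(10), np.float64(7.5)) (-25, 25, np.int64(5), np.float64(9.1)) (-25, 35, np.int64(6), np.float64(6.1)) (-25, 45, np.int64(3), np.float64(19.6)) (-25, 65, np.int64(4), np.float64(23.3)) (-25, 75, np.int64(7), np.float64(13.2)) (-25, 85, np.int64(6), np.float64(14.3)) 
(12, -45, np.int64(3), np.float64(20.9))
```

View pics/s4.png

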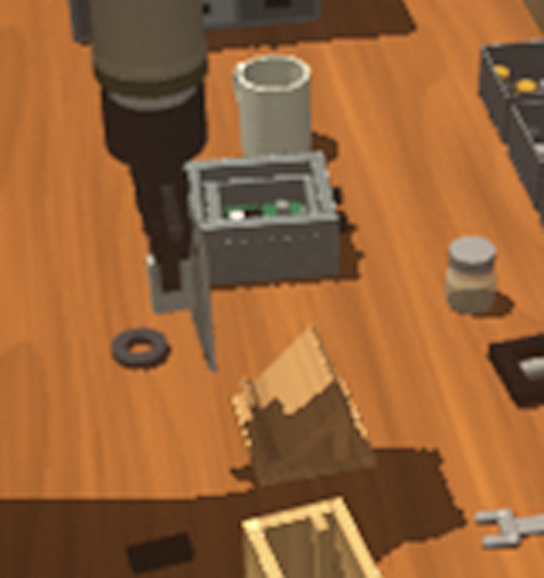

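The sign of that dz was reversed, so the arm is 55 mm short, in free space. The plate is vertical to within about 1°. I'll correct the position and lower it towards the ledge with a lighter grip.

```bash
python3 -m jog '[{"dx":0,"dy":3,"dz":20,"turn":0.004},{"dx":0,"dy":3,"dz":20,"turn":0},{"dx":10,"dy":1,"dz":15,"turn":0},{"dx":20,"dy":0,"dz":0,"turn":0},{"dx":25,"dy":0,"dz":0,"turn":0},{"dx":25,"dy":0,"dz":0,"turn":0},{"dx":0,"dy":0,"dz":0,"turn":0}]'; python3 dl.py 508.3 -19.5 83 5
python3 - <<'E'
from h import *
p,d=grab_frame("side"); 
cv2.imwrite("pics/s5.png",cv2.resize(p[150:260,190:300],None,fx=5,fy=5,interpolation=cv2.INTER_CUBIC))
E
```

```text
clock: 7.4
position: [0.5074, -0.0233, 0.1015]
eef_rot: [-3.093, 1.565, -3.011]
ft_force: [-0.2, 1.2, -2.4]
width: 0.0131
t 7.4 pos [507.4 -23.3 101.5] yaw 4.69 tilt [-0.005 -0.001 -1.   ] w 13.1 F [-0.2  1.2 -2.4] M [-0.03  0.08  0.01]
need dx,dy,dz [18.5  3.8  1.3] turn -0.005
q [-0.06  0.55 -0.01  2.2   0.01  0.4   1.57]
```

View pics/s5.png

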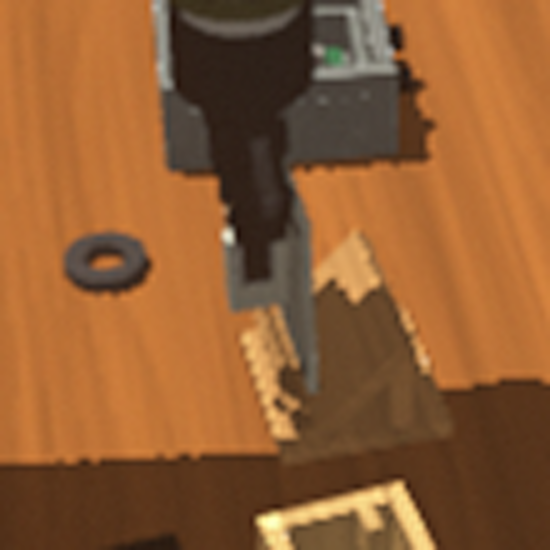

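```bash
python3 -m jog '[{"dx":5,"dy":4,"dz":2,"turn":-0.005},{"dx":4,"dy":0,"dz":0,"turn":0},{"dx":4,"dy":0,"dz":0,"turn":0},{"dx":0,"dy":0,"dz":0,"turn":0}]' - 30; python3 dl.py 508.3 -19.5 83 5;  python3 -m jog '[{"dx":2,"dy":0,"dz":0,"turn":0},{"dx":2,"dy":0,"dz":0,"turn":0},{"dx":0,"dy":0,"dz":0,"turn":0}]' ; python3 dl.py 508.3 -19.5 83 5
```

```text
clock: 7.85
position: [0.5107, -0.0179, 0.0913]
eef_rot: [-0.231, 1.571, -0.143]
ft_force: [0.1, -0.2, -2.3]
width: 0.0128
t 7.85 pos [510.7 -17.9  91.3] yaw 5.07 tilt [ 0. -0. -1.] w 12.8 F [ 0.1 -0.2 -2.3] M [0.03 0.05 0.04]
need dx,dy,dz [ 8.3 -1.4 -2.5] turn 0.001
q [-0.07  0.57 -0.01  2.2   0.01  0.37  1.57]
clock: 8.15
position: [0.5103, -0.0179, 0.0873]
eef_rot: [-3.142, 1.57, -3.053]
ft_force: [-1.4, 0.4, -0.6]
width: 0.013
t 8.15 pos [510.3 -17.9  87.3] yaw 5.05 tilt [-0.001 -0.    -1.   ] w 13.0 F [-1.4  0.4 -0.6] M [0.02 0.28 0.03]
need dx,dy,dz [ 4.3 -1.4 -2.1] turn 0.001
q [-0.07  0.57 -0.01  2.21  0.01  0.36  1.57]
```

```bash
python3 -m jog '[{"dx":2,"dy":-1,"dz":-2,"turn":0},{"dx":2,"dy":0,"dz":0,"turn":0},{"dx":0,"dy":0,"dz":0,"turn":0}]' - 20; python3 dl.py 508.3 -19.5 83 5
```

```text
clock: 8.45
position: [0.5075, -0.0192, 0.084]
eef_rot: [3.063, 1.569, -3.132]
ft_force: [-5.7, 0.9, 15.1]
width: 0.0131
t 8.45 pos [507.5 -19.2  84. ] yaw 5.04 tilt [-0.001 -0.    -1.   ] w 13.1 F [-5.7  0.9 15.1] M [ 0.19  1.24 -0.04]
need dx,dy,dz [ 1.  -0.4  0.8] turn 0.001
q [-0.07  0.58 -0.01  2.21  0.01  0.35  1.57]
```

The plate is seated in the groove with 15 N upward reaction. Next I'll swing the plate back about its foot.

```bash
python3 -m jog '[{"dx":-1,"dy":0,"dz":5,"turn":0},{"dx":-1,"dy":0,"dz":5,"turn":0},{"dx":-1,"dy":0,"dz":5,"turn":0},{"dx":0,"dy":0,"dz":5,"turn":0},{"dx":0,"dy":0,"dz":0,"turn":0}]'; python3 dl.py 530 -17.5 86 5;python3 - <<'E'
from h import *
p,d=grab_frame("side"); 
cv2.imwrite("pics/s6.png",cv2.resize(p[150:260,190:300],None,fx=5,fy=5,interpolation=cv2.INTER_CUBIC))
E
```

```text
clock: 8.95
position: [0.5261, -0.0175, 0.0866]
eef_rot: [3.11, 1.566, -3.085]
ft_force: [-9.4, 1.4, 14.2]
width: 0.013
t 8.95 pos [526.1 -17.5  86.6] yaw 5.04 tilt [-0.005 -0.    -1.   ] w 13.0 F [-9.4  1.4 14.2] M [ 0.2   2.22 -0.03]
need dx,dy,dz [ 0.6 -0.3  3.9] turn 0.001
q [-0.07  0.59 -0.01  2.17  0.01  0.39  1.57]
```

View pics/s6.png

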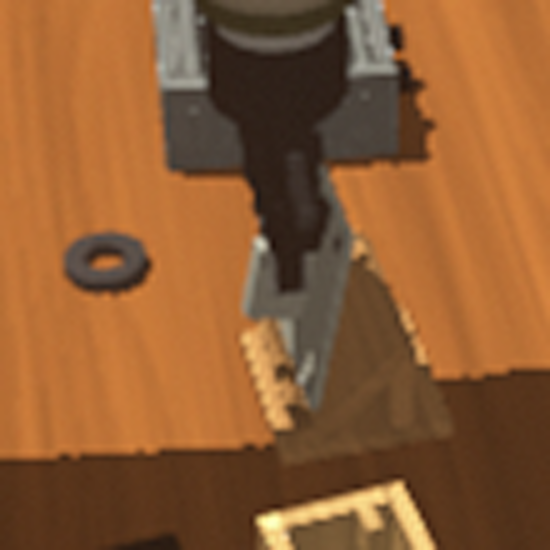

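It's pivoting as planned, leaning about 15°. Continuing.

```bash
python3 -m jog '[{"dx":-1,"dy":0,"dz":5,"turn":0},{"dx":0,"dy":0,"dz":5,"turn":0},{"dx":1,"dy":0,"dz":5,"turn":0},{"dx":1,"dy":0,"dz":5,"turn":0},{"dx":0,"dy":0,"dz":0,"turn":0}]'; python3 dl.py 547 -16 83.5 5;python3 - <<'E'
from h import *
p,d=grab_frame("side"); 
cv2.imwrite("pics/s7.png",cv2.resize(p[150:260,190:300],None,fx=5,fy=5,interpolation=cv2.INTER_CUBIC))
E
```

```text
clock: 9.5
position: [0.5442, -0.016, 0.0855]
eef_rot: [3.127, 1.562, -3.069]
ft_force: [-12.7, -0.0, 19.7]
width: 0.0129
t 9.5 pos [544.2 -16.   85.5] yaw 5.03 tilt [-0.009 -0.001 -1.   ] w 12.9 F [-12.7  -0.   19.7] M [ 0.06  3.8  -0.13]
need dx,dy,dz [ 2.  -0.3  2.8] turn 0.0
q [-0.07  0.6  -0.01  2.13  0.01  0.42  1.57]
```

View pics/s7.png

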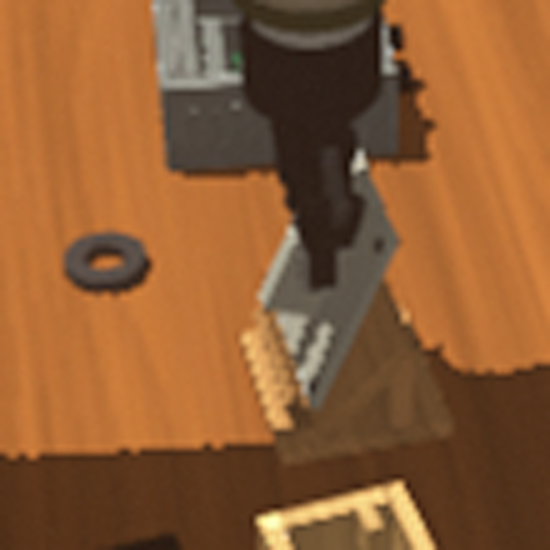

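The lean is now about 30° from vertical, and the tips limit going further. I'll release here so it settles the last few degrees, then lift clear and look.

```bash
python3 -m jog '[{"dx":-1,"dy":0,"dz":0,"turn":0},{"dx":0,"dy":0,"dz":0,"turn":0}]'; python3 -m jog '[{"dx":0,"dy":0,"dz":0,"turn":0},{"dx":0,"dy":0,"dz":0,"turn":0},{"dx":0,"dy":0,"dz":0,"turn":0}]' 0.4 20;python3 -m jog '[{"dx":-10,"dy":0,"dz":0,"turn":0},{"dx":-20,"dy":0,"dz":0,"turn":0},{"dx":-30,"dy":0,"dz":0,"turn":0},{"dx":-40,"dy":0,"dz":-20,"turn":0},{"dx":0,"dy":0,"dz":-50,"turn":0},{"dx":0,"dy":0,"dz":0,"turn":0}]';python3 dl.py 547 -16 83.5 5;python3 - <<'E'
from h import *
for n,c in(("side",(150,260,190,300)),("top",(170,230,220,300))):
    p,d=grab_frame(n); np.save(f"pics/{n}8.npy",d);np.save(f"pics/{n}8i.npy",p)
    cv2.imwrite(f"pics/{n}8.png",cv2.resize(p[c[0]:c[1],c[2]:c[3]],None,fx=5,fy=5,interpolation=cv2.INTER_CUBIC))
E
```

```text
clock: 9.75
position: [0.544, -0.016, 0.0857]
eef_rot: [3.129, 1.562, -3.067]
ft_force: [-9.8, 0.5, 8.7]
width: 0.0129
clock: 10.05
position: [0.5493, -0.0156, 0.0864]
eef_rot: [-0.083, 1.569, 0.005]
ft_force: [0.4, -0.1, 0.1]
width: 0.0508
clock: 10.65
position: [0.4723, -0.0228, 0.1874]
eef_rot: [-3.062, 1.567, -2.975]
ft_force: [0.6, -0.7, -0.5]
width: 0.0516
t 10.65 pos [472.3 -22.8 187.4] yaw 5.0 tilt [-0.004 -0.001 -1.   ] w 51.6 F [ 0.6 -0.7 -0.5] M [-0.03 -0.05 -0.02]
need dx,dy,dz [103.6   0.3  75.4] turn -0.0
q [-0.06  0.37 -0.01  2.21  0.01  0.57  1.58]
```

View pics/side8.png

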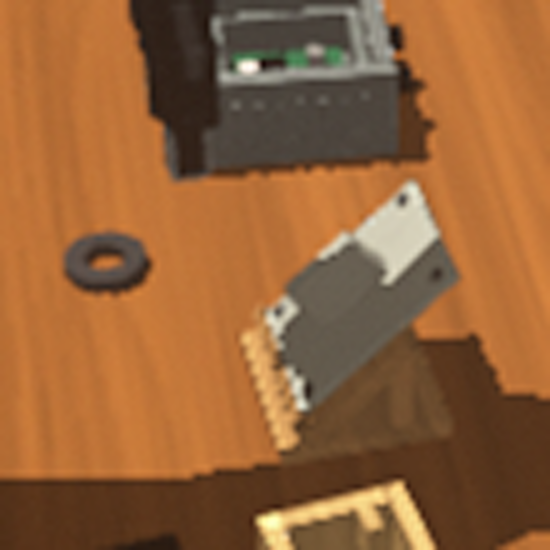

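View pics/top8.png

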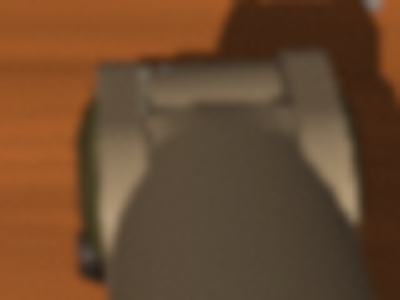

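The cover lies on the slope at side crop (350,300), lower end on the ledge at (290,350), bar outwards. I'll measure its pose.

Run:
```python
from h import *
W=cloud("side",np.load("pics/side8.npy")).reshape(-1,3)
a=np.radians(5);S=np.array([.5704,-.0141,.067]); l=W-S
lx=l[:,0]*np.cos(a)+l[:,1]*np.sin(a); ly=-l[:,0]*np.sin(a)+l[:,1]*np.cos(a); L=np.c_[lx,ly,l[:,2]]*1000
u=np.array([1,0,1])/2**.5; n=np.array([-1,0,1])/2**.5
A=L@u;H=L@n
m=(abs(A)<75)&(abs(ly)<.06)&(H>-4)&(H<12)
m1=m&(abs(L[:,1])<44)&(abs(A)<56)
pl=L[m1]; c=pl.mean(0); v=np.linalg.svd(pl-c,full_matrices=False)[2][2]; v*=np.sign(v[2]); print("n",m1.sum(),"normal",v.round(3),"elev",np.degrees(np.arcsin(v[2])).round(2),"H med",np.median(H[m1]).round(2))
m2=m&(H>1)
r=cv2.minAreaRect(np.c_[A[m2],L[m2,1]].astype(np.float32)); print("plate rect (along slope, y)",r)
mb=(H>30)&(H<45)&(abs(A)<40)&(abs(L[:,1])<25)
print("bar top",mb.sum(),np.percentile(A[mb],[3,50,97]).round(1),np.percentile(L[mb,1],[3,50,97]).round(1),np.median(H[mb]).round(1))
r=cv2.minAreaRect(np.c_[A[mb],L[mb,1]].astype(np.float32)); print(r)
```

```text
n 604 normal [-0.672 -0.016  0.741] elev 47.8 H med 3.65
plate rect (along slope, y) ((-3.2956695556640625, -2.3923263549804688), (114.44925689697266, 129.1210479736328), 89.75074005126953)
bar top 88 [-19.2   3.5  26.6] [-9.5 -3.9  6.4] 36.1
((2.7786941528320312, -1.9734983444213867), (49.6429443359375, 19.252735137939453), 8.379617691040039)
```

```bash
cat > ov.py <<'E'
from h import *
def model(S,yaw,el):
    a=np.radians(yaw);e=np.radians(el)
    ex=np.array([np.cos(a)*np.cos(e),np.sin(a)*np.cos(e),np.sin(e)]);ey=np.array([-np.sin(a),np.cos(a),0]);ez=np.cross(ex,ey)
    T=lambda P:np.array(S)+(np.array(P)/1000)@np.array([ex,ey,ez])
    return [T([(sx*60,sy*45,3) for sx,sy in((-1,-1),(1,-1),(1,1),(-1,1))]),T([(sx*25,sy*7,37) for sx,sy in((-1,-1),(1,-1),(1,1),(-1,1))]),T([(sx*25,-7,3) for sx in(-1,1)])]
def draw(p,n,polys,c,f,col=(255,0,255)):
    q=cv2.resize(p[c[0]:c[1],c[2]:c[3]],None,fx=f,fy=f,interpolation=cv2.INTER_CUBIC)
    for s in polys:
        uv=((proj(n,s)-[c[2],c[0]]+.5)*f).astype(int); cv2.polylines(q,[uv.reshape(-1,1,2)],True,col,1)
    return q
E
python3 - <<'E'
from ov import *
p=np.load("pics/side8i.npy")
cv2.imwrite("pics/ov8.png",draw(p,"side",model((.5704,-.0141,.067),5,45),(180,240,230,290),9))
E
```

```text
(no output)
```

View pics/ov8.png

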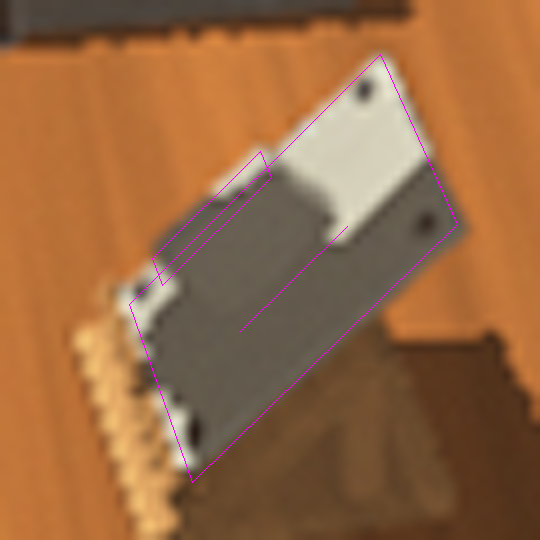

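The fit is within about 1–2 mm, at 45°. I'll re-grasp by the bar from above.

```bash
python3 -m jog '[{"dx":0,"dy":0,"dz":40,"turn":0},{"dx":0,"dy":0,"dz":40,"turn":0},{"dx":30,"dy":0,"dz":1,"turn":0},{"dx":30,"dy":0,"dz":0,"turn":0},{"dx":20,"dy":0,"dz":0,"turn":0},{"dx":0,"dy":0,"dz":0,"turn":0}]' 0.4 80;python3 dl.py 553.5 -15.6 72.3 5
```

```text
clock: 11.35
position: [0.5593, -0.0144, 0.1037]
eef_rot: [3.09, 1.567, -3.104]
ft_force: [-0.2, -0.7, -0.3]
width: 0.0518
t 11.35 pos [559.3 -14.4 103.7] yaw 5.08 tilt [-0.004 -0.    -1.   ] w 51.8 F [-0.2 -0.7 -0.3] M [-0.04 -0.03 -0.02]
need dx,dy,dz [31.4 -0.7 -5.7] turn 0.001
q [-0.07  0.58 -0.01  2.08  0.01  0.48  1.57]
```

```bash
python3 -m jog '[{"dx":10,"dy":-1,"dz":-5,"turn":0},{"dx":10,"dy":0,"dz":0,"turn":0},{"dx":8,"dy":0,"dz":0,"turn":0},{"dx":0,"dy":0,"dz":0,"turn":0}]';python3 dl.py 553.5 -15.6 72.3 5
python3 - <<'E'
from h import *
p,d=grab_frame("side"); 
cv2.imwrite("pics/s9.png",cv2.resize(p[150:260,190:300],None,fx=5,fy=5,interpolation=cv2.INTER_CUBIC))
E
```

```text
clock: 11.75
position: [0.5545, -0.016, 0.0777]
eef_rot: [3.099, 1.57, -3.096]
ft_force: [0.4, 0.8, -0.1]
width: 0.0511
t 11.75 pos [554.5 -16.   77.7] yaw 5.06 tilt [-0.001 -0.    -1.   ] w 51.1 F [ 0.4  0.8 -0.1] M [-0.03  0.    0.02]
need dx,dy,dz [ 5.4  0.5 -0.9] turn 0.001
q [-0.07  0.62 -0.01  2.11  0.01  0.41  1.57]
```

View pics/s9.png

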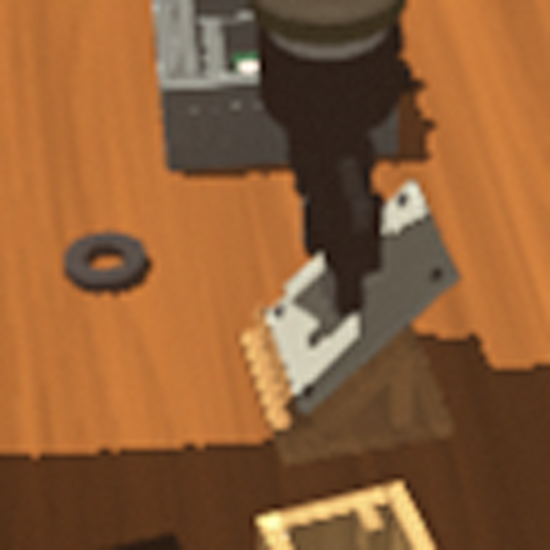

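```bash
python3 -m jog '[{"dx":5,"dy":0,"dz":-1,"turn":0},{"dx":0,"dy":0,"dz":0,"turn":0}]';python3 -m jog '[{"dx":0,"dy":0,"dz":0,"turn":0},{"dx":0,"dy":0,"dz":0,"turn":0},{"dx":0,"dy":0,"dz":0,"turn":0},{"dx":0,"dy":0,"dz":0,"turn":0},{"dx":0,"dy":0,"dz":0,"turn":0}]' 1 80;python3 dl.py 553.5 -15.6 72.3 5; python3 -m jog '[{"dx":-5,"dy":0,"dz":0,"turn":0},{"dx":-10,"dy":0,"dz":0,"turn":0},{"dx":-15,"dy":0,"dz":0,"turn":0},{"dx":-20,"dy":0,"dz":0,"turn":0},{"dx":-20,"dy":0,"dz":0,"turn":0},{"dx":-10,"dy":0,"dz":0,"turn":0},{"dx":0,"dy":0,"dz":0,"turn":0}]';python3 dl.py 553.5 -15.6 72.3 5
python3 - <<'E'
from h import *
p,d=grab_frame("side"); np.save("pics/side10.npy",d);np.save("pics/side10i.npy",p)
cv2.imwrite("pics/s10.png",cv2.resize(p[130:240,190:300],None,fx=5,fy=5,interpolation=cv2.INTER_CUBIC))
E
```

```text
clock: 12.0
position: [0.5535, -0.0161, 0.0732]
eef_rot: [2.904, 1.571, 2.992]
ft_force: [0.1, 0.2, 0.6]
width: 0.0515
clock: 12.5
position: [0.5538, -0.0161, 0.0736]
eef_rot: [0.04, 1.57, 0.128]
ft_force: [-0.9, 0.5, 4.6]
width: 0.0129
t 12.5 pos [553.8 -16.1  73.6] yaw 5.04 tilt [ 0.001  0.    -1.   ] w 12.9 F [-0.9  0.5  4.6] M [ 0.09  0.12 -0.15]
need dx,dy,dz [ 1.3  0.6 -0.3] turn 0.001
q [-0.07  0.63 -0.01  2.12  0.01  0.4   1.57]
clock: 13.2
position: [0.5543, -0.0162, 0.1548]
eef_rot: [-0.054, 1.568, 0.034]
ft_force: [-0.2, 0.0, -3.1]
width: 0.013
t 13.2 pos [554.3 -16.2 154.8] yaw 5.05 tilt [ 0.003  0.    -1.   ] w 13.0 F [-0.2  0.  -3.1] M [-0.04  0.02  0.01]
need dx,dy,dz [82.5  0.7 -1. ] turn 0.001
q [-0.07  0.5  -0.01  2.07  0.01  0.58  1.58]
```

View pics/s10.png

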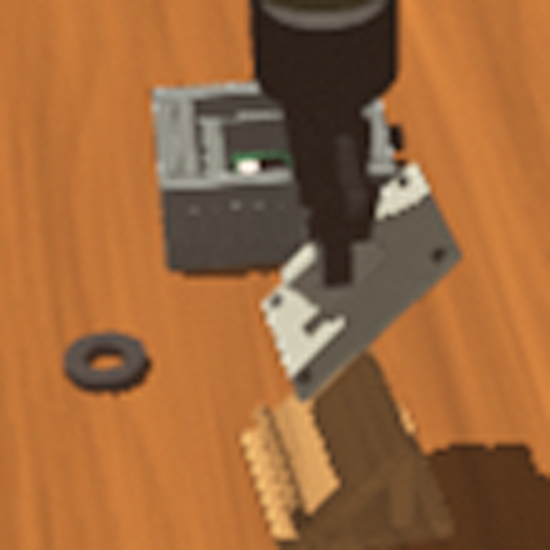

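Held and clear of the rest. I'll measure the plate's tilt and offset in the grip.

```bash
cat > pm.py <<'E'
from ov import *
from scipy.optimize import least_squares
def plate(d,P,yaw,S0,el0,n="side"):
    W=cloud(n,d).reshape(-1,3)
    a=np.radians(yaw); l=(W-S0); X=np.c_[l[:,0]*np.cos(a)+l[:,1]*np.sin(a),-l[:,0]*np.sin(a)+l[:,1]*np.cos(a),l[:,2]]*1000
    e=np.radians(el0); u=np.array([np.cos(e),0,np.sin(e)]); nn=np.array([-np.sin(e),0,np.cos(e)])
    A=X@u;H=X@nn
    for it in range(4):
        m=(abs(A)<58)&(abs(X[:,1])<44)&(abs(H-3)<(8 if it==0 else 4))&((abs(X[:,1])>9)|(abs(A)>28))
        c=np.linalg.lstsq(np.c_[A[m],X[m,1],np.ones(m.sum())],H[m],rcond=None)[0]
        H=H-(c[0]*A+c[1]*X[:,1]+c[2]-3)
        if it==0: C=np.array(c)-[0,0,3]
        else: C=C+np.array(c)-[0,0,3]
    el=el0+np.degrees(np.arctan(C[0]))
    m=(abs(H-2)<4)&(abs(A)<80)&(abs(X[:,1])<60)
    print("pts",m.sum(),"elev",round(el,2),"ytilt deg",round(np.degrees(np.arctan(C[1])),2),"H off",round(C[2],1))
    print("A edges",np.percentile(A[m],[1,2,98,99]).round(1),"y edges",np.percentile(X[m,1],[1,2,98,99]).round(1))
    return el,C,A[m],X[m,1]
E
python3 - <<'E'
from pm import *
d=np.load("pics/side10.npy"); P=np.array([.5543,-.0162,.1548])
a=np.radians(5); S0=P+[.0170*np.cos(a),.0170*np.sin(a),.0187-.024]
plate(d,P,5,S0,45)
p=np.load("pics/side10i.npy")
cv2.imwrite("pics/ov10.png",draw(p,"side",model(S0,5,45),(150,220,230,295),8))
print(S0)
E
```

```text
pts 654 elev 42.21 ytilt deg 0.33 H off 0.2
A edges [-59.7 -58.6  58.1  58.8] y edges [-47.  -46.2  39.7  42.3]
[ 0.57123531 -0.01471835  0.1495    ]
```

View pics/ov10.png

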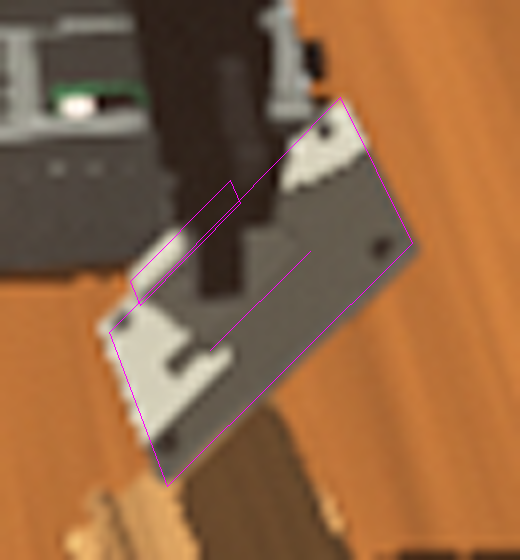

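The tilt is about 43–45° and the grip is centred. Moving to hover over the case, low end towards the lip.

```bash
python3 dl.py 539 273 150 -3; python3 -m jog '[{"dx":0,"dy":20,"dz":0,"turn":0.02},{"dx":0,"dy":35,"dz":0,"turn":0.03},{"dx":0,"dy":40,"dz":0,"turn":0.03},{"dx":0,"dy":40,"dz":0,"turn":0.03},{"dx":0,"dy":40,"dz":0,"turn":0.03},{"dx":0,"dy":40,"dz":0,"turn":0},{"dx":0,"dy":35,"dz":0,"turn":0},{"dx":0,"dy":25,"dz":0,"turn":0},{"dx":0,"dy":12,"dz":0,"turn":0},{"dx":0,"dy":0,"dz":0,"turn":0}]';python3 dl.py 539 273 150 -3
```

```text
t 13.25 pos [553.8 -16.2 153.8] yaw 5.06 tilt [ 0.001  0.    -1.   ] w 12.8 F [-0.2 -0.9 -2.8] M [-0.01  0.    0.05]
need dx,dy,dz [  3.8 289.3  10.7] turn 0.141
q [-0.07  0.5  -0.01  2.07  0.01  0.57  1.58]
clock: 14.25
position: [0.5536, 0.2719, 0.1522]
eef_rot: [-2.815, 1.569, -2.865]
ft_force: [-0.6, -0.0, -2.9]
width: 0.0127
t 14.25 pos [553.6 271.9 152.2] yaw -2.82 tilt [-0.001 -0.    -1.   ] w 12.7 F [-0.6 -0.  -2.9] M [-0.05  0.06  0.05]
need dx,dy,dz [  2.2   0.4 -14.7] turn 0.003
q [-0.59  0.57  0.07  1.93 -0.06  0.65  1.03]
```

```bash
python3 -m jog '[{"dx":10,"dy":0,"dz":-7,"turn":0.003},{"dx":10,"dy":0,"dz":-7,"turn":0},{"dx":0,"dy":0,"dz":0,"turn":0}]';python3 dl.py 539 273 127 -3;python3 - <<'E'
from pm import *
s,R=tool(); P=s["position"]; yaw=np.degrees(np.arctan2(R[1,1],R[0,1]))-90;a=np.radians(yaw)
S0=P+[.0168*np.cos(a),.0168*np.sin(a),.0187-.0253]
def rc(c,yaw,x0,x1,y0,y1,z):
    a=np.radians(yaw); return np.array([(c[0]+x*np.cos(a)-y*np.sin(a),c[1]+x*np.sin(a)+y*np.cos(a),z) for x,y in((x0,y0),(x1,y0),(x1,y1),(x0,y1))])
for n in("side","top"):
    p,d=grab_frame(n); np.save(f"pics/{n}11.npy",d);np.save(f"pics/{n}11i.npy",p)
    plate(d,P,yaw,S0,45,n)
    W=cloud(n,d).reshape(-1,3); l=W-[.5575,.272,0]; aa=np.radians(-3); x=(l[:,0]*np.cos(aa)+l[:,1]*np.sin(aa))*1e3; y=(-l[:,0]*np.sin(aa)+l[:,1]*np.cos(aa))*1e3
    m=(W[:,2]>.06)&(W[:,2]<.0705)&(abs(x)<85)&(abs(y)<70)
    print(n,"case x",np.percentile(x[m],[1,2,98,99]).round(1),"y",np.percentile(y[m],[1,2,98,99]).round(1))
    c=(115,195,205,295) if n=="side" else (165,240,140,205)
    q=draw(p,n,model(S0,yaw,45)+[rc((.5575,.272),-3,-.076,.076,-.061,.061,.066),rc((.5575,.272),-3,-.05,.062,-.047,.047,.066)],c,7)
    cv2.imwrite(f"pics/ov11{n}.png",q)
E
```

```text
clock: 14.55
position: [0.538, 0.2692, 0.1314]
eef_rot: [-2.536, 1.566, -2.591]
ft_force: [-0.1, 0.4, -2.2]
width: 0.0129
t 14.55 pos [538.  269.2 131.4] yaw -3.2 tilt [-0.004 -0.002 -1.   ] w 12.9 F [-0.1  0.4 -2.2] M [-0.01  0.05 -0.07]
need dx,dy,dz [4.4 3.8 0.8] turn -0.003
q [-0.6   0.58  0.07  1.97 -0.06  0.59  1.02]
pts 382 elev 42.0 ytilt deg -0.17 H off 1.1
A edges [-57.3 -57.1  59.8  60.5] y edges [-48.  -46.8  40.2  41.6]
side case x [-75.5 -74.9  74.5  74.8] y [-63.4 -62.7  61.7  63.4]
pts 413 elev 41.96 ytilt deg -0.49 H off 0.7
A edges [-57.6 -56.4  62.   62.4] y edges [-44.2 -44.   40.5  42.8]
top case x [-75.7 -75.2  74.6  75. ] y [-60.5 -60.3  58.4  60. ]
```

View pics/ov11side.png

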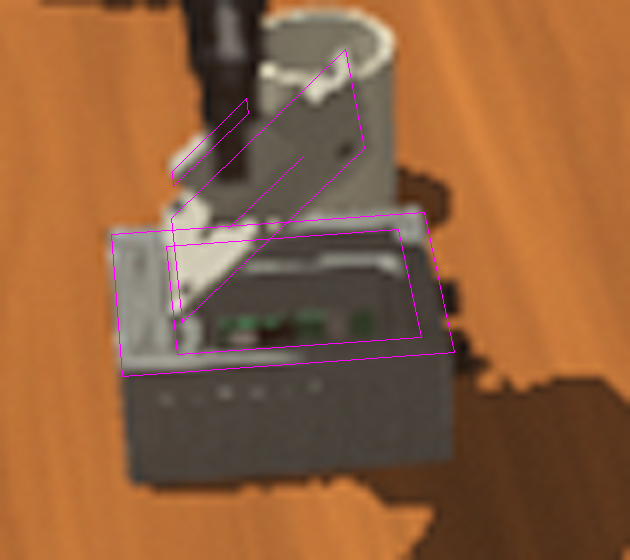

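View pics/ov11top.png

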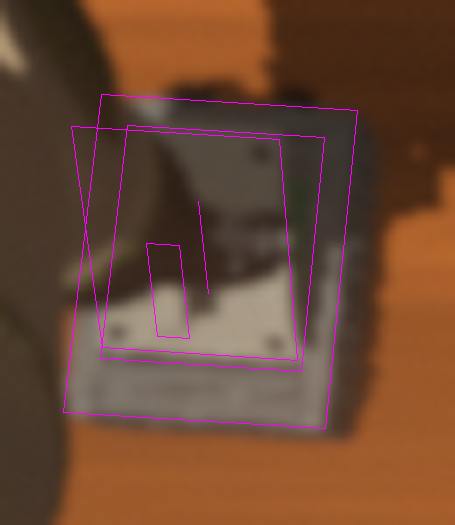

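Both cameras put the tilt near 42–43°. The model outlines agree to about 1–2 mm. I'll descend just inside the lip edge, then slide in under it.

```bash
python3 -m jog '[{"dx":5,"dy":3,"dz":2,"turn":0},{"dx":7,"dy":0,"dz":0,"turn":0},{"dx":7,"dy":0,"dz":0,"turn":0},{"dx":4,"dy":0,"dz":0,"turn":0},{"dx":0,"dy":0,"dz":0,"turn":0}]';python3 dl.py 540.5 272.9 103 -3
```

```text
clock: 15.15
position: [0.5421, 0.2739, 0.1094]
eef_rot: [-2.51, 1.569, -2.565]
ft_force: [0.6, -0.9, -2.2]
width: 0.0128
t 15.15 pos [542.1 273.9 109.4] yaw -3.14 tilt [-0.001 -0.001 -1.   ] w 12.8 F [ 0.6 -0.9 -2.2] M [ 0.03  0.09 -0.  ]
need dx,dy,dz [ 6.4 -1.1 -1.5] turn -0.002
q [-0.6   0.62  0.06  1.98 -0.07  0.55  1.02]
```

```bash
python3 -m jog '[{"dx":3,"dy":-1,"dz":-1,"turn":0},{"dx":3,"dy":0,"dz":0,"turn":0},{"dx":0,"dy":0,"dz":0,"turn":0}]';python3 dl.py 532.5 273.3 102 -3; python3 -m jog '[{"dx":1,"dy":0,"dz":0,"turn":0},{"dx":1,"dy":0,"dz":0,"turn":0},{"dx":0,"dy":0,"dz":0,"turn":0}]';python3 dl.py 532.5 273.3 101 -3
```

```text
clock: 15.45
position: [0.5413, 0.2731, 0.104]
eef_rot: [-2.44, 1.57, -2.495]
ft_force: [-0.9, 0.2, -2.6]
width: 0.0127
t 15.45 pos [541.3 273.1 104. ] yaw -3.14 tilt [-0. -0. -1.] w 12.7 F [-0.9  0.2 -2.6] M [0.05 0.09 0.02]
need dx,dy,dz [ 2.  -0.3 -8.8] turn -0.002
q [-0.6   0.62  0.06  1.98 -0.07  0.54  1.02]
clock: 15.75
position: [0.5415, 0.2732, 0.1023]
eef_rot: [0.418, 1.571, 0.364]
ft_force: [0.2, 0.3, -3.7]
width: 0.0127
t 15.75 pos [541.5 273.2 102.3] yaw -3.14 tilt [ 0.  0. -1.] w 12.7 F [ 0.2  0.3 -3.7] M [-0.    0.   -0.01]
need dx,dy,dz [ 1.3 -0.4 -8.9] turn -0.002
q [-0.6   0.62  0.06  1.98 -0.07  0.53  1.02]
```

Run:
```python
from h import *
p,d=grab_frame("side"); np.save("pics/s12i.npy",p)
cv2.imwrite("pics/s12.png",cv2.resize(p[110:200,200:300],None,fx=6,fy=6,interpolation=cv2.INTER_CUBIC))
```

```text
(no output)
```

View pics/s12.png

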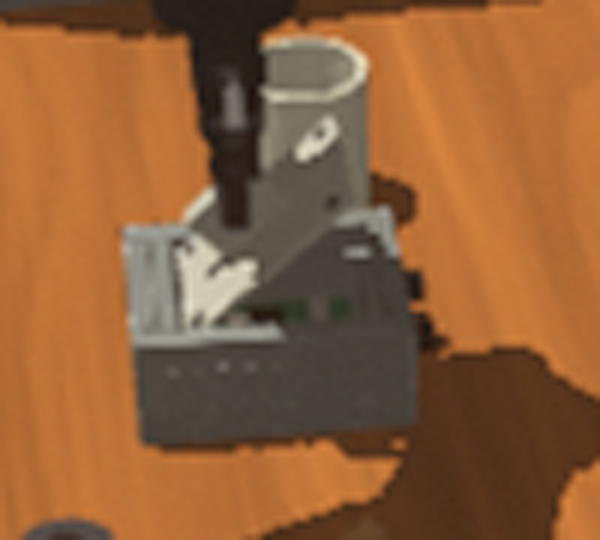

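The low end is inside the pocket just ahead of the lip edge. Feeling for the seat, then sliding under.

```bash
python3 -m jog '[{"dx":1,"dy":0,"dz":0,"turn":0},{"dx":0,"dy":0,"dz":0,"turn":0}]';python3 -m jog '[{"dx":1,"dy":0,"dz":0,"turn":0},{"dx":0,"dy":0,"dz":0,"turn":0}]';python3 -m jog '[{"dx":1,"dy":0,"dz":0,"turn":0},{"dx":0,"dy":0,"dz":0,"turn":0}]'; python3 dl.py 532.5 273.3 101 -3
```

```text
clock: 16.0
position: [0.5414, 0.2732, 0.1012]
eef_rot: [-0.57, 1.571, -0.624]
ft_force: [-0.3, -0.4, -3.1]
width: 0.0129
clock: 16.2
position: [0.5414, 0.2732, 0.1002]
eef_rot: [-2.236, 1.571, -2.291]
ft_force: [0.0, -0.4, -2.4]
width: 0.0127
clock: 16.4
position: [0.5414, 0.2732, 0.0992]
eef_rot: [-2.359, 1.571, -2.413]
ft_force: [0.6, -0.7, -2.5]
width: 0.0128
t 16.4 pos [541.4 273.2  99.2] yaw -3.14 tilt [-0. -0. -1.] w 12.8 F [ 0.6 -0.7 -2.5] M [0.05 0.09 0.07]
need dx,dy,dz [-1.8 -0.4 -8.9] turn -0.002
q [-0.6   0.63  0.06  1.99 -0.07  0.53  1.02]
```

```bash
python3 -m jog '[{"dx":1,"dy":0,"dz":0,"turn":0},{"dx":0,"dy":0,"dz":0,"turn":0}]';python3 -m jog '[{"dx":1,"dy":0,"dz":0,"turn":0},{"dx":0,"dy":0,"dz":0,"turn":0}]'; python3 dl.py 532.5 273.3 101 -3
```

```text
clock: 16.6
position: [0.5416, 0.2732, 0.0988]
eef_rot: [0.597, 1.57, 0.542]
ft_force: [-0.3, -0.6, 4.1]
width: 0.0129
clock: 16.8
position: [0.5419, 0.2732, 0.0986]
eef_rot: [0.562, 1.57, 0.507]
ft_force: [-2.1, -2.3, 11.6]
width: 0.0128
t 16.8 pos [541.9 273.2  98.6] yaw -3.15 tilt [ 0.001  0.001 -1.   ] w 12.8 F [-2.1 -2.3 11.6] M [-0.35  0.97 -0.01]
need dx,dy,dz [-2.4 -0.4 -9.4] turn -0.003
q [-0.6   0.63  0.06  1.99 -0.07  0.53  1.02]
```

Seat found at z≈98.8. Raise slightly and slide toward the lip.

```bash
python3 -m jog '[{"dx":-2,"dy":0,"dz":-2,"turn":0},{"dx":0,"dy":0,"dz":-3,"turn":0},{"dx":0,"dy":0,"dz":0,"turn":0}]';python3 dl.py 532.5 273.3 100 -3;python3 -m jog '[{"dx":0,"dy":0,"dz":-2,"turn":0},{"dx":0,"dy":0,"dz":0,"turn":0}]';python3 -m jog '[{"dx":0,"dy":0,"dz":-1,"turn":0},{"dx":0,"dy":0,"dz":0,"turn":0}]';python3 -m jog '[{"dx":0,"dy":0,"dz":-1,"turn":0},{"dx":0,"dy":0,"dz":0,"turn":0}]';python3 dl.py 532.5 273.3 100 -3
```

```text
clock: 17.1
position: [0.5358, 0.2735, 0.0991]
eef_rot: [-2.791, 1.57, -2.845]
ft_force: [0.4, -0.5, -1.9]
width: 0.0133
t 17.1 pos [535.8 273.5  99.1] yaw -3.11 tilt [-0.001 -0.    -1.   ] w 13.3 F [ 0.4 -0.5 -1.9] M [ 0.03  0.19 -0.01]
need dx,dy,dz [-0.9 -0.4 -3.3] turn -0.002
q [-0.61  0.63  0.06  2.   -0.07  0.52  1.02]
clock: 17.3
position: [0.5342, 0.2736, 0.0991]
eef_rot: [-2.591, 1.57, -2.646]
ft_force: [0.8, -0.4, -2.3]
width: 0.0129
clock: 17.5
position: [0.5333, 0.2736, 0.0991]
eef_rot: [-2.52, 1.57, -2.575]
ft_force: [0.2, 0.0, -2.0]
width: 0.0128
clock: 17.7
position: [0.5323, 0.2737, 0.0992]
eef_rot: [-2.637, 1.571, -2.691]
ft_force: [-0.4, -0.4, -2.7]
width: 0.013
t 17.7 pos [532.3 273.7  99.2] yaw -3.14 tilt [-0. -0. -1.] w 13.0 F [-0.4 -0.4 -2.7] M [-0.01 -0.01  0.05]
need dx,dy,dz [-0.8 -0.4  0.2] turn -0.002
q [-0.61  0.62  0.06  2.   -0.07  0.52  1.02]
```

```bash
python3 -m jog '[{"dx":0,"dy":0,"dz":-1,"turn":0},{"dx":0,"dy":0,"dz":0,"turn":0}]';python3 -m jog '[{"dx":0,"dy":0,"dz":-1,"turn":0},{"dx":0,"dy":0,"dz":0,"turn":0}]';python3 -m jog '[{"dx":0,"dy":0,"dz":-1,"turn":0},{"dx":0,"dy":0,"dz":0,"turn":0}]';python3 dl.py 532.5 273.3 100 -3
python3 - <<'E'
from h import *
p,d=grab_frame("side"); np.save("pics/s13i.npy",p)
cv2.imwrite("pics/s13.png",cv2.resize(p[110:200,200:300],None,fx=6,fy=6,interpolation=cv2.INTER_CUBIC))
E
```

```text
clock: 17.9
position: [0.5313, 0.2737, 0.0993]
eef_rot: [-2.62, 1.571, -2.674]
ft_force: [0.4, 0.4, -2.4]
width: 0.0137
clock: 18.1
position: [0.5306, 0.2738, 0.0993]
eef_rot: [0.162, 1.57, 0.107]
ft_force: [0.7, 0.1, -3.4]
width: 0.0129
clock: 18.3
position: [0.5303, 0.2738, 0.0994]
eef_rot: [0.257, 1.569, 0.202]
ft_force: [3.8, -0.7, -4.1]
width: 0.0128
t 18.3 pos [530.3 273.8  99.4] yaw -3.16 tilt [ 0.002  0.    -1.   ] w 12.8 F [ 3.8 -0.7 -4.1] M [-0.18 -1.02  0.09]
need dx,dy,dz [-0.6 -0.4  2.2] turn -0.003
q [-0.61  0.62  0.06  2.01 -0.07  0.51  1.01]
```

View pics/s13.png

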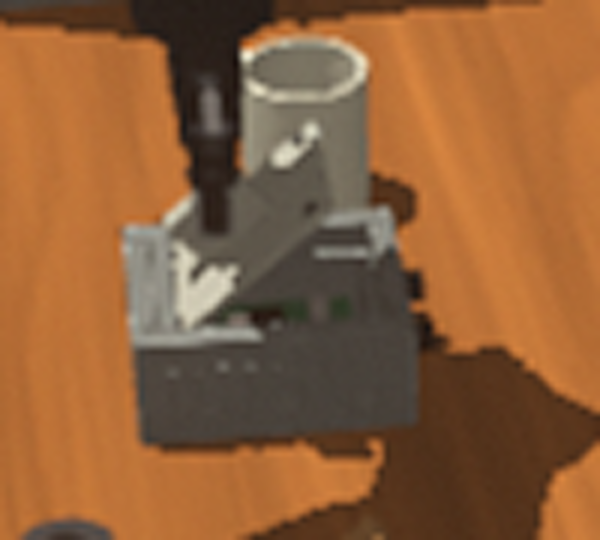

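The end is now under the lip, with light lip contact (+3.8 N). I'll reduce the grip so the bar can pivot and turn the cover down along the computed arc.

```bash
python3 -m jog '[{"dx":0,"dy":0,"dz":1,"turn":0},{"dx":2,"dy":0,"dz":2,"turn":0},{"dx":2,"dy":0,"dz":3,"turn":0},{"dx":0,"dy":0,"dz":0,"turn":0}]' - 25;python3 dl.py 540 273.3 92 -3;python3 -m jog '[{"dx":2,"dy":0,"dz":3,"turn":0},{"dx":2,"dy":0,"dz":2,"turn":0},{"dx":0,"dy":0,"dz":0,"turn":0}]';python3 dl.py 540 273.3 91.6 -3
python3 - <<'E'
from h import *
p,d=grab_frame("side"); np.save("pics/s14i.npy",p)
cv2.imwrite("pics/s14.png",cv2.resize(p[110:200,200:300],None,fx=6,fy=6,interpolation=cv2.INTER_CUBIC))
E
```

```text
clock: 18.75
position: [0.5356, 0.2737, 0.0964]
eef_rot: [1.691, 1.57, 1.636]
ft_force: [-1.4, -1.8, 12.1]
width: 0.0127
t 18.75 pos [535.6 273.7  96.4] yaw -3.16 tilt [-0.     0.001 -1.   ] w 12.7 F [-1.4 -1.8 12.1] M [-0.32  0.66 -0.01]
need dx,dy,dz [ 4.4 -0.1  4.4] turn -0.003
q [-0.61  0.63  0.06  2.   -0.07  0.52  1.02]
clock: 19.05
position: [0.5415, 0.2734, 0.0929]
eef_rot: [0.577, 1.569, 0.522]
ft_force: [1.2, -1.8, 14.6]
width: 0.0131
t 19.05 pos [541.5 273.4  92.9] yaw -3.17 tilt [ 0.002  0.001 -1.   ] w 13.1 F [ 1.2 -1.8 14.6] M [-0.47  0.34  0.07]
need dx,dy,dz [ 1.3 -0.2 -1.5] turn -0.003
q [-0.6   0.64  0.06  1.99 -0.07  0.51  1.02]
```

View pics/s14.png

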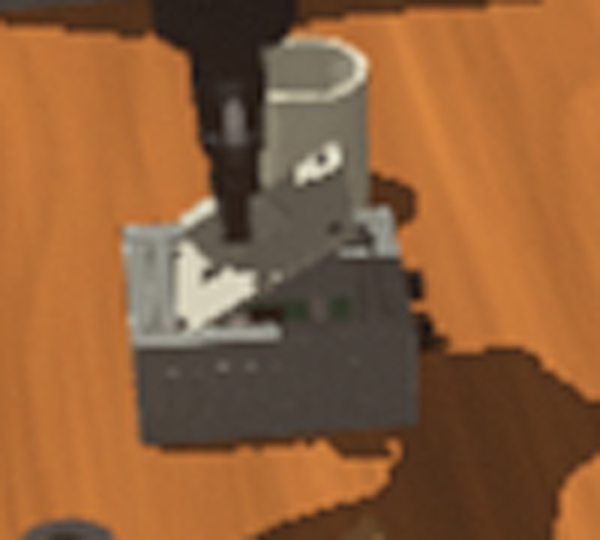

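Pivoting cleanly to about 31°, with the end still under the lip edge. Continuing.

```bash
python3 -m jog '[{"dx":2,"dy":0,"dz":1,"turn":0},{"dx":2,"dy":0,"dz":2,"turn":0},{"dx":2,"dy":0,"dz":2,"turn":0},{"dx":2,"dy":0,"dz":1,"turn":0},{"dx":0,"dy":0,"dz":0,"turn":0}]';python3 dl.py 548 272.5 83.6 -3
python3 - <<'E'
from h import *
p,d=grab_frame("side"); np.save("pics/s15i.npy",p)
cv2.imwrite("pics/s15.png",cv2.resize(p[110:200,200:300],None,fx=6,fy=6,interpolation=cv2.INTER_CUBIC))
E
```

```text
clock: 19.6
position: [0.55, 0.273, 0.086]
eef_rot: [0.387, 1.564, 0.331]
ft_force: [5.5, -3.0, 19.6]
width: 0.0126
t 19.6 pos [550. 273.  86.] yaw -3.22 tilt [ 0.006  0.002 -1.   ] w 12.6 F [ 5.5 -3.  19.6] M [-0.82 -0.46  0.12]
need dx,dy,dz [ 2.4 -0.6 -1.9] turn -0.004
q [-0.59  0.65  0.06  1.98 -0.07  0.5   1.03]
```

View pics/s15.png

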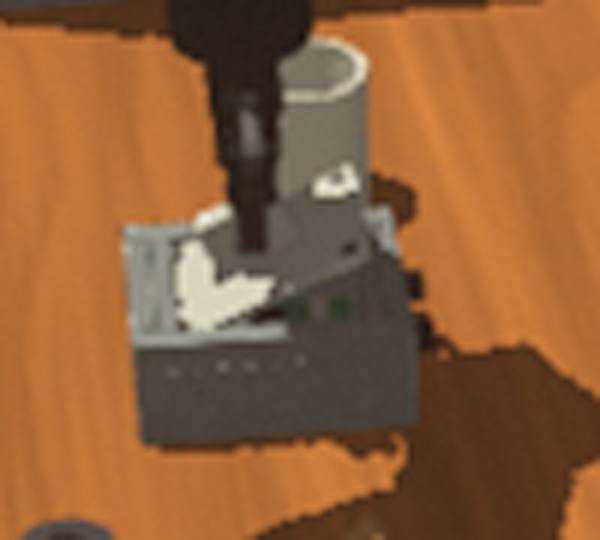

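```bash
cat > chk.py <<'E'
import sys
from pm import *
s,R=tool(); P=s["position"]; yaw=np.degrees(np.arctan2(R[1,1],R[0,1]))-90;a=np.radians(yaw); el=float(sys.argv[1])
e=np.radians(el); dxx=-(6*np.cos(e)-29.7*np.sin(e))/1e3; dzz=-(6*np.sin(e)+29.7*np.cos(e))/1e3
S0=P+[dxx*np.cos(a),dxx*np.sin(a),.0187+dzz]
p,d=grab_frame("side"); 
el2,C,A,Y=plate(d,P,yaw,S0,el)
def rc(c,yaw,x0,x1,y0,y1,z):
    a=np.radians(yaw); return np.array([(c[0]+x*np.cos(a)-y*np.sin(a),c[1]+x*np.sin(a)+y*np.cos(a),z) for x,y in((x0,y0),(x1,y0),(x1,y1),(x0,y1))])
q=draw(p,"side",model(S0,yaw,el2)+[rc((.5575,.272),-3,-.05,.062,-.047,.047,.066)],(115,195,205,295),7)
cv2.imwrite(f"pics/{sys.argv[2]}.png",q)
W=cloud("side",d)
l=(S0-[.5575,.272,0]); aa=np.radians(-3); print("model centre in case frame",round((l[0]*np.cos(aa)+l[1]*np.sin(aa))*1e3,1),round((-l[0]*np.sin(aa)+l[1]*np.cos(aa))*1e3,1),round(S0[2]*1e3,1))
E
python3 chk.py 23 ov16
```

```text
pts 408 elev 25.37 ytilt deg -0.0 H off 3.0
A edges [-57.6 -49.8  61.4  62.4] y edges [-58.8 -55.7  45.3  48.2]
model centre in case frame -1.5 0.5 75.1
```

View pics/ov16.png

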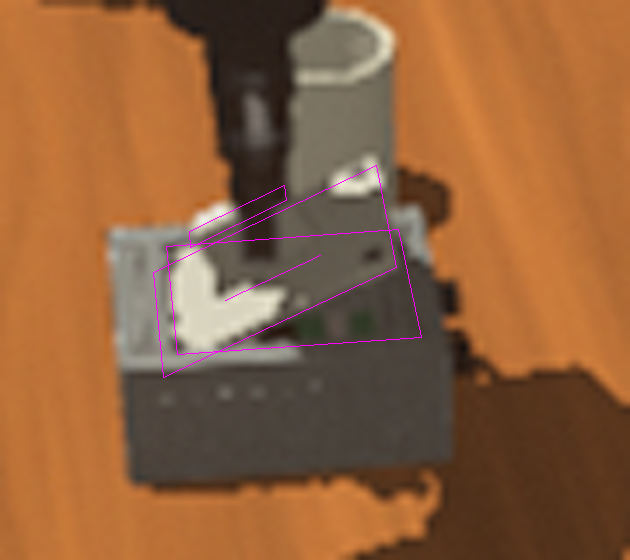

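The end is still about 5–6 mm under the lip at about 25°. Continuing down while drawing it further in.

```bash
python3 -m jog '[{"dx":2,"dy":0,"dz":1,"turn":0},{"dx":3,"dy":0,"dz":1,"turn":0},{"dx":3,"dy":0,"dz":1,"turn":0},{"dx":3,"dy":0,"dz":1,"turn":0},{"dx":0,"dy":0,"dz":0,"turn":0}]' - 20;python3 dl.py 557.3 272 74 -3; python3 chk.py 15 ov17
```

```text
clock: 20.2
position: [0.5574, 0.2729, 0.076]
eef_rot: [0.354, 1.558, 0.297]
ft_force: [13.8, -5.1, 20.8]
width: 0.0126
t 20.2 pos [557.4 272.9  76. ] yaw -3.28 tilt [ 0.012  0.004 -1.   ] w 12.6 F [13.8 -5.1 20.8] M [-1.02 -2.08  0.15]
need dx,dy,dz [ 2.  -0.9 -0.1] turn -0.005
q [-0.59  0.67  0.06  1.97 -0.07  0.49  1.03]
pts 419 elev 15.22 ytilt deg 0.12 H off 4.5
A edges [-51.3 -49.9  60.6  61.8] y edges [-59.1 -58.5  44.6  48.5]
model centre in case frame 1.8 0.8 64.4
```

View pics/ov17.png

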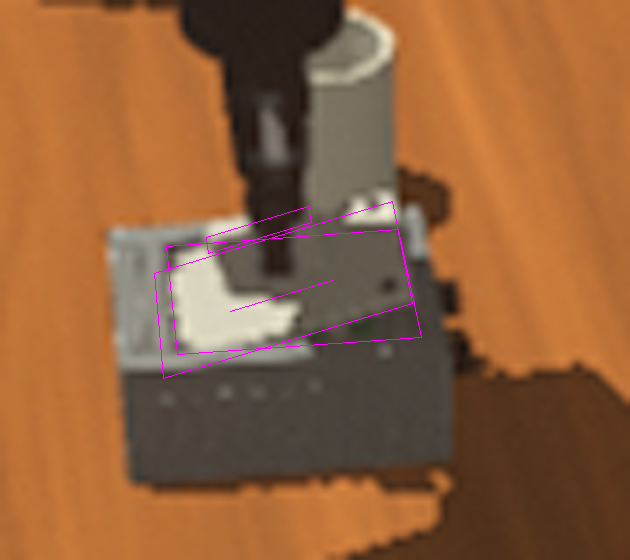

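About 15° left. The centre estimate is within 2 mm of the pocket middle. Continuing.

```bash
python3 -m jog '[{"dx":1,"dy":0,"dz":2,"turn":0},{"dx":2,"dy":0,"dz":1,"turn":0},{"dx":2,"dy":0,"dz":1,"turn":0},{"dx":2,"dy":0,"dz":1,"turn":0},{"dx":0,"dy":0,"dz":0,"turn":0}]';python3 dl.py 561 272 67 -3; python3 chk.py 8 ov18
```

```text
clock: 20.75
position: [0.5611, 0.2731, 0.0683]
eef_rot: [0.404, 1.56, 0.347]
ft_force: [12.4, -1.9, 14.4]
width: 0.0131
t 20.75 pos [561.1 273.1  68.3] yaw -3.25 tilt [ 0.01   0.004 -1.   ] w 13.1 F [12.4 -1.9 14.4] M [-0.51 -1.77  0.07]
need dx,dy,dz [ 1.2 -1.1 -0. ] turn -0.004
q [-0.58  0.69  0.05  1.97 -0.07  0.48  1.04]
pts 442 elev 7.96 ytilt deg 0.05 H off 5.0
A edges [-50.7 -49.5  62.6  64.7] y edges [-59.1 -58.7  50.8  55.3]
model centre in case frame 1.7 1.3 56.7
```

View pics/ov18.png

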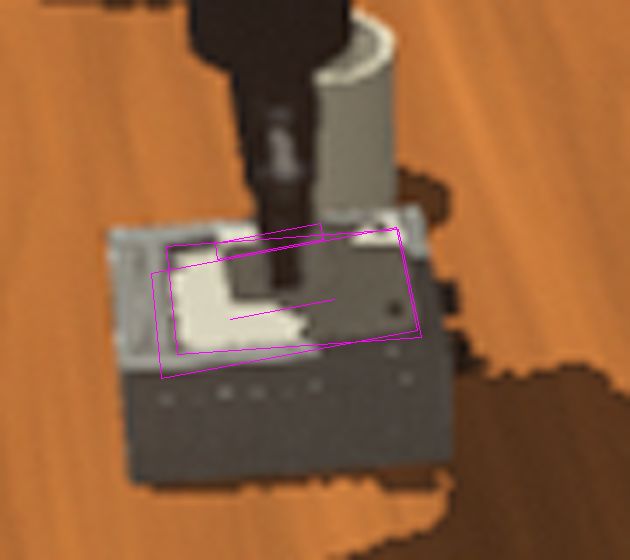

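```bash
python3 -m jog '[{"dx":1,"dy":0,"dz":1,"turn":0},{"dx":2,"dy":-1,"dz":0,"turn":0},{"dx":1,"dy":0,"dz":0,"turn":0},{"dx":0,"dy":0,"dz":0,"turn":0}]';python3 dl.py 561 272 67 -3; python3 chk.py 4 ov19
```

```text
clock: 21.2
position: [0.5609, 0.2731, 0.0679]
eef_rot: [0.569, 1.56, 0.513]
ft_force: [-2.4, -3.5, 55.9]
width: 0.0131
t 21.2 pos [560.9 273.1  67.9] yaw -3.2 tilt [ 0.01   0.005 -1.   ] w 13.1 F [-2.4 -3.5 55.9] M [-1.01  1.19  0.03]
need dx,dy,dz [ 0.9 -1.1  0.2] turn -0.004
q [-0.58  0.69  0.05  1.97 -0.07  0.48  1.04]
pts 446 elev 7.5 ytilt deg 0.57 H off 4.6
A edges [-49.4 -47.6  69.9  72.3] y edges [-59.8 -59.   53.5  57.3]
model centre in case frame -0.6 1.3 56.5
```

View pics/ov19.png

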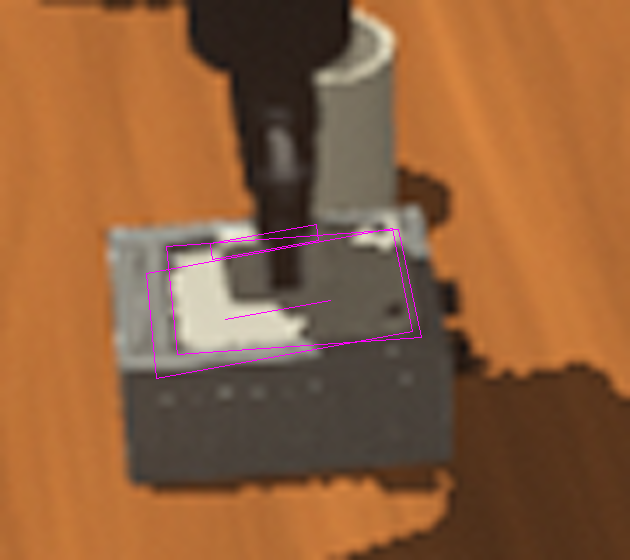

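The upward force is 56 N at 7.5°. The far end's lower edge is at rim height, so it's catching on the +x rim. The force balance puts the contact near mid-width, so I'll lift off 2 mm and draw the plate towards the lip.

```bash
python3 -m jog '[{"dx":-3,"dy":0,"dz":0,"turn":0},{"dx":-2,"dy":0,"dz":-1,"turn":0},{"dx":0,"dy":0,"dz":0,"turn":0}]' - 40;python3 dl.py 559 272 67 -3; python3 -m jog '[{"dx":0,"dy":0,"dz":-1,"turn":0},{"dx":0,"dy":0,"dz":-1,"turn":0},{"dx":0,"dy":0,"dz":0,"turn":0}]';python3 dl.py 559 272 67 -3
```

```text
clock: 21.55
position: [0.5567, 0.2722, 0.0678]
eef_rot: [0.629, 1.567, 0.574]
ft_force: [4.1, -0.2, 12.3]
width: 0.0126
t 21.55 pos [556.7 272.2  67.8] yaw -3.16 tilt [ 0.003  0.002 -1.   ] w 12.6 F [ 4.1 -0.2 12.3] M [ 0.14 -0.02 -0.03]
need dx,dy,dz [ 0.8 -0.1  2.3] turn -0.003
q [-0.58  0.68  0.05  1.97 -0.07  0.48  1.04]
clock: 21.85
position: [0.5565, 0.2722, 0.068]
eef_rot: [0.444, 1.565, 0.388]
ft_force: [8.1, -0.9, 13.0]
width: 0.0126
t 21.85 pos [556.5 272.2  68. ] yaw -3.2 tilt [ 0.006  0.002 -1.   ] w 12.6 F [ 8.1 -0.9 13. ] M [-0.14 -0.98 -0.03]
need dx,dy,dz [ 1.  -0.1  2.5] turn -0.003
q [-0.58  0.68  0.05  1.97 -0.07  0.48  1.04]
```

The end wall is reached (x stalls at 556.5), so the far end should now clear. Pressing down.

```bash
python3 -m jog '[{"dx":2,"dy":0,"dz":1,"turn":0},{"dx":2,"dy":0,"dz":0,"turn":0},{"dx":0,"dy":0,"dz":0,"turn":0}]' - 20;python3 dl.py 559 272 62 -3; python3 chk.py 5 ov20
```

```text
clock: 22.15
position: [0.5583, 0.2721, 0.064]
eef_rot: [0.412, 1.563, 0.356]
ft_force: [9.3, -1.1, 12.7]
width: 0.0128
t 22.15 pos [558.3 272.1  64. ] yaw -3.21 tilt [ 0.007  0.003 -1.   ] w 12.8 F [ 9.3 -1.1 12.7] M [-0.19 -1.36  0.01]
need dx,dy,dz [ 2.1 -0.1  0.7] turn -0.004
q [-0.58  0.69  0.05  1.97 -0.07  0.47  1.04]
pts 477 elev 3.85 ytilt deg -0.67 H off 5.3
A edges [-54.7 -46.2  77.   78.2] y edges [-59.4 -59.   51.4  53.8]
model centre in case frame -2.6 0.2 52.6
```

It's going in: 3.9° and no catch. Continue.

```bash
python3 -m jog '[{"dx":2,"dy":0,"dz":1,"turn":0},{"dx":2,"dy":0,"dz":0,"turn":0},{"dx":0,"dy":0,"dz":0,"turn":0}]' - 20;python3 dl.py 559 272 62 -3; python3 chk.py 1 ov21
```

```text
clock: 22.5
position: [0.5596, 0.2722, 0.0602]
eef_rot: [0.418, 1.563, 0.362]
ft_force: [9.4, -0.3, 13.6]
width: 0.013
t 22.5 pos [559.6 272.2  60.2] yaw -3.21 tilt [ 0.007  0.003 -1.   ] w 13.0 F [ 9.4 -0.3 13.6] M [-0.2  -1.33  0.04]
need dx,dy,dz [-1.8 -0.2 -0.6] turn -0.004
q [-0.58  0.7   0.05  1.97 -0.07  0.47  1.04]
pts 367 elev 0.86 ytilt deg -0.3 H off 5.5
A edges [-50.2 -45.7  65.6  74.8] y edges [-59.6 -59.3  51.2  52.9]
model centre in case frame -3.4 0.3 49.1
```

View pics/ov21.png

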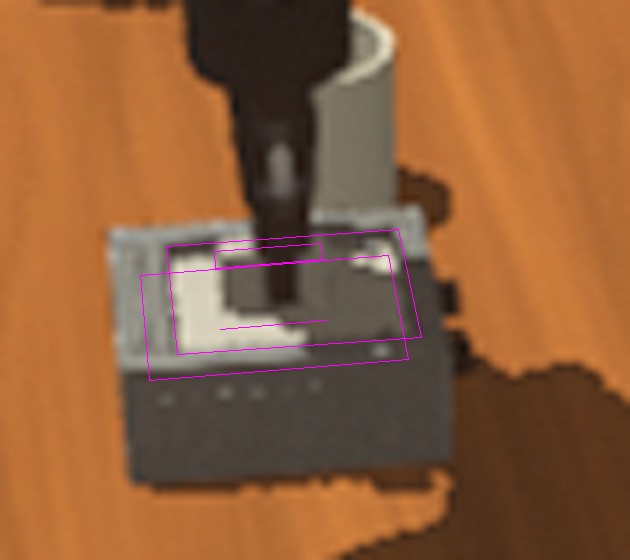

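```bash
python3 -m jog '[{"dx":1,"dy":0,"dz":1,"turn":0},{"dx":0,"dy":0,"dz":0,"turn":0}]' - 20;python3 -m jog '[{"dx":1,"dy":0,"dz":0,"turn":0},{"dx":0,"dy":0,"dz":0,"turn":0}]'; python3 dl.py 559 272 62 -3
```

```text
clock: 22.75
position: [0.5599, 0.2721, 0.0593]
eef_rot: [0.448, 1.564, 0.392]
ft_force: [7.4, -0.3, 16.8]
width: 0.0131
clock: 22.95
position: [0.56, 0.2721, 0.0593]
eef_rot: [0.464, 1.564, 0.408]
ft_force: [5.9, -1.9, 26.7]
width: 0.0128
t 22.95 pos [560.  272.1  59.3] yaw -3.21 tilt [ 0.007  0.003 -1.   ] w 12.8 F [ 5.9 -1.9 26.7] M [-0.52 -0.3   0.04]
need dx,dy,dz [-2.7 -0.2 -0.9] turn -0.004
q [-0.58  0.7   0.05  1.97 -0.07  0.47  1.04]
```

It bottoms out at z=59.3. I'll relieve the force, let go, rise clear and look.

```bash
python3 -m jog '[{"dx":-1,"dy":0,"dz":1,"turn":0},{"dx":0,"dy":0,"dz":0,"turn":0}]';python3 -m jog '[{"dx":0,"dy":0,"dz":0,"turn":0},{"dx":0,"dy":0,"dz":0,"turn":0},{"dx":0,"dy":0,"dz":0,"turn":0}]' 0.4 20;python3 -m jog '[{"dx":-10,"dy":0,"dz":0,"turn":0},{"dx":-20,"dy":0,"dz":0,"turn":0},{"dx":-40,"dy":0,"dz":0,"turn":0},{"dx":-40,"dy":0,"dz":0,"turn":0},{"dx":-40,"dy":-45,"dz":0,"turn":0},{"dx":0,"dy":-45,"dz":0,"turn":0},{"dx":0,"dy":-45,"dz":0,"turn":0},{"dx":0,"dy":-45,"dz":0,"turn":0},{"dx":0,"dy":-45,"dz":0,"turn":0},{"dx":0,"dy":-45,"dz":0,"turn":0},{"dx":0,"dy":0,"dz":0,"turn":0}]'
cat > fin.py <<'E'
from ov import *
import sys
k=sys.argv[1]
aa=np.radians(-3)
for n,c in(("side",(115,195,205,295)),("top",(165,240,140,205))):
    p,d=grab_frame(n); cv2.imwrite(f"pics/full{k}{n}.png",p)
    cv2.imwrite(f"pics/fin{k}{n}.png",cv2.resize(p[c[0]:c[1],c[2]:c[3]],None,fx=7,fy=7,interpolation=cv2.INTER_CUBIC))
    W=cloud(n,d).reshape(-1,3); l=W-[.5575,.272,0]; x=(l[:,0]*np.cos(aa)+l[:,1]*np.sin(aa))*1e3; y=(-l[:,0]*np.sin(aa)+l[:,1]*np.cos(aa))*1e3; z=W[:,2]*1e3
    m=(x>-44)&(x<54)&(abs(y)<38)&(abs(y)>11)&(z<75)
    cf=np.linalg.lstsq(np.c_[x[m]-4,y[m],np.ones(m.sum())],z[m],rcond=None)[0]
    rim=(abs(y)>50)&(abs(y)<57)&(abs(x)<70)&(z>55)&(z<75)
    print(n,m.sum(),"slope deg x,y",np.degrees(np.arctan(cf[:2])).round(2),"z",cf[2].round(1),"rim",np.median(z[rim]).round(1))
    for nm,mm in(("near",(x>-44)&(x<-30)),("far",(x>40)&(x<54)),("-y",(y<-25)&(y>-38)),("+y",(y>25)&(y<38))):
        q=m&mm; print(nm,q.sum(),np.median(z[q]).round(1) if q.sum() else None,end=" ")
    b=(z>75)&(abs(x)<50)&(abs(y)<25)&(z<100); print("bar x",np.percentile(x[b],[3,97]).round(1),"y",np.percentile(y[b],[3,97]).round(1),"z",np.percentile(z[b],[50,90]).round(1)) if b.sum()>3 else print()
E
python3 fin.py a; python3 dl.py 559 272 62 -3
```

```text
clock: 23.15
position: [0.56, 0.2721, 0.0593]
eef_rot: [0.51, 1.566, 0.454]
ft_force: [4.9, 0.2, 18.6]
width: 0.0129
clock: 23.45
position: [0.5564, 0.2712, 0.0567]
eef_rot: [-2.715, 1.569, -2.77]
ft_force: [-0.5, 0.5, 0.5]
width: 0.0513
clock: 24.55
position: [0.5419, 0.0022, 0.2012]
eef_rot: [-1.701, 1.568, -1.765]
ft_force: [0.3, -0.4, 0.3]
width: 0.0513
side 110 slope deg x,y [-0.62 -2.16] z 57.5 rim 66.0
near 28 56.3 far 29 56.1 -y 25 58.4 +y 19 55.9 bar x [-23.8  -0.9] y [-12.4   7.8] z [85.8 91.5]
top 452 slope deg x,y [-0.21  0.01] z 57.2 rim 67.2
near 68 57.0 far 66 57.2 -y 114 57.1 +y 113 57.1 bar x [-24.9  24.2] y [-7.5  6.1] z [90.5 93.7]
t 24.65 pos [542.8   8.2 201. ] yaw -3.3 tilt [ 0.  0. -1.] w 51.4 F [-0.1  0.5 -0.1] M [0.02 0.04 0.06]
need dx,dy,dz [139.  264.3   1. ] turn -0.005
q [-0.17  0.42  0.07  2.05 -0.05  0.67  1.44]
```

View pics/finaside.png

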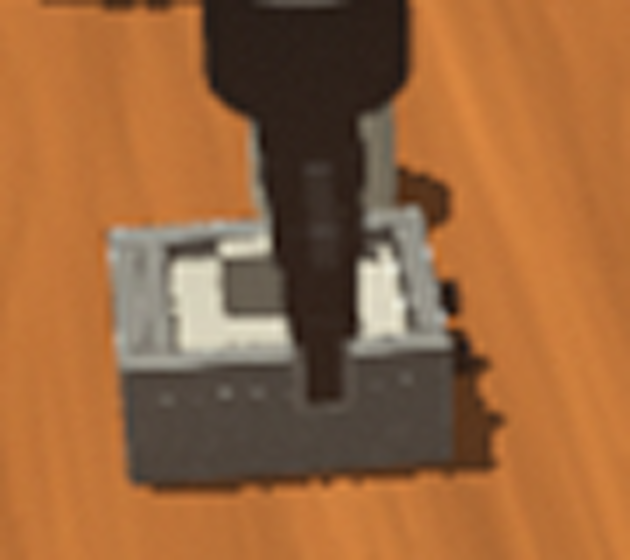

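View pics/finatop.png

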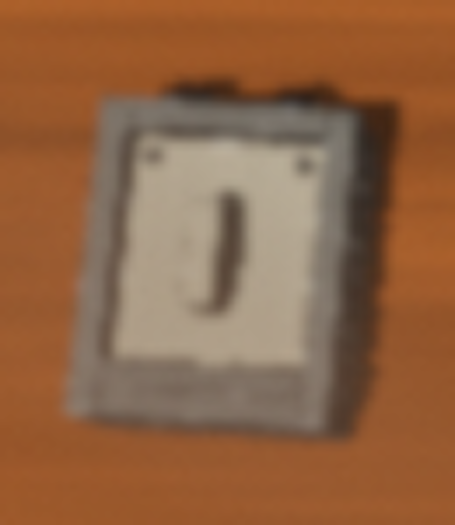

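View pics/fullaside.png

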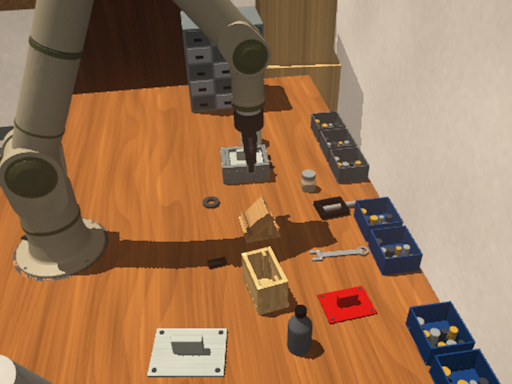

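The top view shows the cover flat in its pocket (crop (110–325, 140–365)), with its near end under the lip. The face is 10 mm below the rim, as it should be when seated, and the slopes are within 0.2°. The other things are where they were, and the arm is clear.

```bash
python3 -c "
from bench import hand_in
print(hand_in())"
```

```text
the job is handed in; nothing more can be done
None
```

The cover is flat in the case pocket with one end under the lip. I let go of it, moved the arm clear, and handed the job in at about 24.7 s of the 67 s allowed.

**What I did:** I lifted the cover out of the rack by its bar and set its lower end in the ledge groove of the rest. I swung it back about 30° and let go, and it settled onto the slope bar outwards. I then took it again by the bar, slid its low end under the lip and turned it down.

**Snag:** at about 7.5° the far end caught on the +x rim, with 56 N at the wrist. I lifted it slightly, drew it back to the end wall and pressed it home.

**Last checks:**
- **Top camera:** the slopes are within 0.2°, and the face is 10 mm below the rim as expected. The bar is centred to about 1 mm.
- **Side camera:** the arm partly blocked this view, and the fit gave a 2.2° slope across y. I put this down to the few clear points (110), because the top view had four times as many and showed it level.
- **Tilt during the move:** on the rest and in the grip the cameras read about 42° rather than 45°, and I never found out why.
- **Other things on the bench:** those visible in the final side picture are where they were. The mug was hidden behind the arm there, so I could not confirm it, but nothing came near it.

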